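# Dress the candle tray in order of height

## Task

Dress the candle tray on the dining table: stand the four pillar candles on the tray's four iron plates in order of height, one on each plate, the tallest at the end next to the potted cactus and stepping down to the shortest at the end next to the fruit bowl. Each must stand upright in the middle of its plate; set the candles down gently, without dropping one or tipping one over. Leave the cactus and the fruit bowl where they are.

Things in the scene. Friction and masses are not known exactly. Their poses are not given: they have to be found in the camera images.
- candle_135: the tallest of four ivory wax pillar candles: an upright plain cylinder 50 mm in diameter and 135 mm tall (a thin dark wick, look only, stands 8 mm above that), about 238 g, loose on the table top. Origin: centre of its underside; z up its axis. All four candles are alike but for their height (135, 110, 85, 60 mm).
- candle_110: the second tallest of four ivory wax pillar candles: an upright plain cylinder 50 mm in diameter and 110 mm tall (a thin dark wick, look only, stands 8 mm above that), about 194 g, loose on the table top. Origin: centre of its underside; z up its axis. All four candles are alike but for their height (135, 110, 85, 60 mm).
- candle_85: the third tallest of four ivory wax pillar candles: an upright plain cylinder 50 mm in diameter and 85 mm tall (a thin dark wick, look only, stands 8 mm above that), about 150 g, loose on the table top. Origin: centre of its underside; z up its axis. All four candles are alike but for their height (135, 110, 85, 60 mm).
- candle_60: the shortest of four ivory wax pillar candles: an upright plain cylinder 50 mm in diameter and 60 mm tall (a thin dark wick, look only, stands 8 mm above that), about 106 g, loose on the table top. Origin: centre of its underside; z up its axis. All four candles are alike but for their height (135, 110, 85, 60 mm).
- plate1: the plate at the tray's left end as the robot sees it (+y). Four alike round dark iron dishes, fixed in a straight row 90 mm apart on a low fixed oak tray (410 x 110 mm, long side roughly along y). 86 mm across the rim, flat inside over 74 mm; a candle stands on the inner floor, 3 mm above the origin; rim 6 mm. Origin: centre of underside, 18 mm above the table; y along the row, to the left.
- plate2: second plate from the left (+y) end. Four alike round dark iron dishes, fixed in a straight row 90 mm apart on a low fixed oak tray (410 x 110 mm, long side roughly along y). 86 mm across the rim, flat inside over 74 mm; a candle stands on the inner floor, 3 mm above the origin; rim 6 mm. Origin: centre of underside, 18 mm above the table; y along the row, to the left.
- plate3: third plate from the left, second from the right. Four alike round dark iron dishes, fixed in a straight row 90 mm apart on a low fixed oak tray (410 x 110 mm, long side roughly along y). 86 mm across the rim, flat inside over 74 mm; a candle stands on the inner floor, 3 mm above the origin; rim 6 mm. Origin: centre of underside, 18 mm above the table; y along the row, to the left.
- plate4: the plate at the tray's right end (-y). Four alike round dark iron dishes, fixed in a straight row 90 mm apart on a low fixed oak tray (410 x 110 mm, long side roughly along y). 86 mm across the rim, flat inside over 74 mm; a candle stands on the inner floor, 3 mm above the origin; rim 6 mm. Origin: centre of underside, 18 mm above the table; y along the row, to the left.
- cactus: round green cactus in a terracotta pot, 120 mm across and 175 mm tall, 0.9 kg, standing on the table just beyond one end of the tray (either end), in line with the row, centre about 175 mm from the nearest plate's centre. Origin: centre of the pot's underside. It marks the tall end; not to be moved.
- fruit_bowl: white ceramic bowl holding three fruits, 170 mm across and 100 mm tall with the fruit stalks, 0.95 kg, standing on the table just beyond the other end of the tray, centre about 175 mm from the nearest plate's centre. Origin: centre of its underside. It marks the short end; not to be moved.
Things that resemble listed ones, but are neither listed nor needed, are in the scene too. Leave any pink look-alike of the candle_110 alone.

How it is judged (in metres and radians):
At the end, for the whole second after the job is handed in: Candles on the plates in order of height, tallest at the cactus end: each within 12 mm of its plate's centre, underside 17 to 25 mm above the table, within 4.5 degrees of upright, released, at rest; cactus and fruit bowl within 20 mm of where they stood (((y of cactus in the frame of plate1 above 0 m and horizontal distance between candle_135 and plate1 below 0.012 m and horizontal distance between candle_110 and plate2 below 0.012 m and horizontal distance between candle_85 and plate3 below 0.012 m and horizontal distance between candle_60 and plate4 below 0.012 m) or (y of cactus in the frame of plate1 below 0 m and horizontal distance between candle_135 and plate4 below 0.012 m and horizontal distance between candle_110 and plate3 below 0.012 m and horizontal distance between candle_85 and plate2 below 0.012 m and horizontal distance between candle_60 and plate1 below 0.012 m)) and height (world z) of candle_135 between 0.017 and 0.025 m and angle between each of candle_135, candle_110, candle_85, candle_60's own z axis and vertical below 0.08 rad and linear speed of each of candle_135, candle_110, candle_85, candle_60 below 0.02 m/s and contact force between the fingers and candle_135 below 0.1 N and height (world z) of candle_110 between 0.017 and 0.025 m and contact force between the fingers and candle_110 below 0.1 N and height (world z) of candle_85 between 0.017 and 0.025 m and contact force between the fingers and candle_85 below 0.1 N and height (world z) of candle_60 between 0.017 and 0.025 m and contact force between the fingers and candle_60 below 0.1 N and distance of each of cactus, fruit_bowl from where it was at the start of the episode below 0.02 m); the robot touches nothing.
It fails at once if the potted cactus or the fruit bowl was pushed or lifted more than 20 mm from its place (distance of any of cactus, fruit_bowl from where it was at the start of the episode above 0.02 m).
It fails at once if a candle was tipped over (leaning more than 57 degrees) (angle between any of candle_135, candle_110, candle_85, candle_60's own z axis and vertical above 1 rad).
It fails at once if a candle was dropped (falling free of the fingers faster than 0.5 m/s, a drop of about 13 mm) ((linear speed of candle_135 above 0.5 m/s and contact force between the fingers and candle_135 below 0.05 N) or (linear speed of candle_110 above 0.5 m/s and contact force between the fingers and candle_110 below 0.05 N) or (linear speed of candle_85 above 0.5 m/s and contact force between the fingers and candle_85 below 0.05 N) or (linear speed of candle_60 above 0.5 m/s and contact force between the fingers and candle_60 below 0.05 N)).
It also fails if it takes over 104 s, if anything falls off the work surface, if the arm or the gripper's body presses on something with over 40 N, if the wrist force passes 120 N, or if a joint passes its speed limit or range.

## Robot

A 6-joint arm with a two-finger parallel gripper is mounted at the origin on the work surface. World frame = base frame: x ahead of the robot, y to its left, z up, the work surface at z = 0. Lengths are in mm, angles in rad, forces in N, time in s.
With the tool pointing down it reaches from about 300 to 775 mm from the base axis. Payload 14.6 kg.
Tool frame: the origin (TCP) lies midway between the tips of the shut fingers; the grasp point (between the pads) lies manip.tcp_to_grasp behind it (manip.tcp_to_grasp is the distance from the TCP to the grasp point, in mm); x points along the fingers, z is the direction in which the jaws open and shut, and the axes are right-handed (so a half turn about x gives the same grasp; the last joint's range is limited). The gripper opens to 94 mm and grips with 3 to 60 N. Pads are 16 mm wide; open, the fingers measure 119 mm over their backs; the gripper's body (75 mm by 177 mm) begins 78 mm behind the grasp point.
Start: joints at [-1.184, 0.3, 1.521, -0, 1.321, -0.067], TCP at [241.103, -494.326, 172.346] pointing down, gripper open.
Joint ranges: [-3.03, 3.03], [-0.79, 2.21], [0.23, 2.52], [-1.04, 4.18], [0, 3.07], [-2.55, 2.55]. Speed limits (rad/s): [2.22, 2.22, 2.57, 3.14, 3.14, 3.14].

## Interface

Orientations are given as [roll, pitch, yaw] about the fixed x, y, z axes, in that order (R = Rz(yaw) Ry(pitch) Rx(roll)).
In Python, from cell import manip gives the robot as it stands.
- The arm moves only by the shell command python3 -m jog 'ROWS' [FORCE]. ROWS is JSON, a list of rows, each an object of numbers: "grip": the opening, from 0 (shut) to 1 (fully open); "tx", "ty", "tz": the shift along the tool's x, y, z in units of 40 mm (1.0 is 40 mm); "turn": the turn about the tool's x in units of 6 degrees (1.0 is 6 degrees). In form: [{"grip": .., "tx": .., "ty": .., "tz": .., "turn": ..}, ...]. A call has 1 to 12 rows; each row is the pose to reach, as a shift and turn from the pose commanded when the call began, along the tool's axes at that moment; what a row does not reach only later rows make up. A row lasts 1/12 s, in which the tool goes at most 41.7 mm and 7.16 degrees, less where a joint would pass 70% of its speed; a pose out of reach is approached as far as the arm can. A call with a gripper value outside its range is refused whole. The fingers move at their own pace and stop on an object; FORCE is the grip in N (left out, the last holds). Time passes only in rows, so rows that repeat a pose let the fingers close. It gives the time, the measured TCP pose, the force and the opening at its end, in the units of the state.
- manip.read_state(): the state, without advancing time (a new reading comes with each control period).
- manip.camera(name): name is "scene" or "top"; returns a dict with "image" (400x640x3 uint8, red, green, blue), "fx", "fy", "cx", "cy" (pixels), "eye" and "attitude" of the camera in the world. Camera axes: x right, y up, looking along -z (the intrinsics and any distortion apply to the point x, -y, -z); pixel columns grow to the right and rows downward; lengths in mm; the calibration is good to about 2 mm. A picture is of the moment at which its call begins. There is no depth.
- manip.sign_off(): hands the job in, once; it reports no verdict.
The state is a dict: "clock": time; "joints": joint angles; "qd": joint speeds; "effort": joint torques, N m; "eef_pos": TCP position; "eef_rot": TCP orientation; "wrist_force": force on the tool from outside, world axes, zero at the start; "moment": the same for the moment, N m; "finger_gap": finger opening in mm.
Only numpy, scipy, OpenCV 4.12 (cv2) and the standard library are available. Lean on these libraries where they do the work, as an engineer would, in place of code of your own. Each camera call takes 0.05 s, during which the arm holds its last target. There are 200 camera calls.

## Working session

There is one attempt and no reset: what is moved stays moved. The work goes in short steps, Python scripts to look and compute and a shell command to move; the robot and the scene stay as the last step left them, time stands still between calls to the robot, and variables do not carry over. Pictures are saved under pics/ and viewed, about 12 in all and at most 16, crops included, and the job is handed in when it is done.

```bash
ls; mkdir -p pics; python3 - <<'E'
from cell import manip
import cv2
print(manip.read_state(), manip.tcp_to_grasp)
for n in("scene","top"):
    c=manip.camera(n); cv2.imwrite(f"pics/{n}0.png",c["image"][:,:,::-1]); print(n,{k:v for k,v in c.items() if k!="image"})
E
```

```text
pics
{'clock': 0.0, 'joints': array([-1.18359560e+00,  3.00480691e-01,  1.52158791e+00, -6.26518668e-06,
        1.32067898e+00, -6.66305856e-02]), 'qd': array([-0.00131121,  0.000705  , -0.00081239, -0.00239347, -0.00046645,
        0.00032416]), 'effort': array([-3.34359411e-04, -5.31805050e+01, -3.52737665e+01,  7.08302949e-02,
        2.43679667e-02, -9.89232581e-05]), 'eef_pos': array([ 240.99423396, -494.05788904,  171.77819618]), 'eef_rot': array([3.08021641, 1.56964138, 1.96325294]), 'wrist_force': array([ 4.32832748e-05, -8.47355079e-02, -3.89199448e-01]), 'moment': array([ 0.02251965, -0.05377787, -0.01624985]), 'finger_gap': 94.2601555442978} 18.8
scene {'fx': 450.5096927049086, 'fy': 450.5096927049086, 'cx': 314.0719308121429, 'cy': 192.6907881604655, 'eye': array([1104.48915338,   15.4433074 ,  877.69681132]), 'attitude': array([ 0.65582512, -0.00159464,  1.55699699])}
top {'fx': 418.1244496383218, 'fy': 418.1244496383218, 'cx': 316.9799864586952, 'cy': 199.00630633253215, 'eye': array([ 339.96322465,    7.04963631, 1315.34338528]), 'attitude': array([ 0.08788262,  0.00788671, -1.57254518])}
```

View pics/scene0.png

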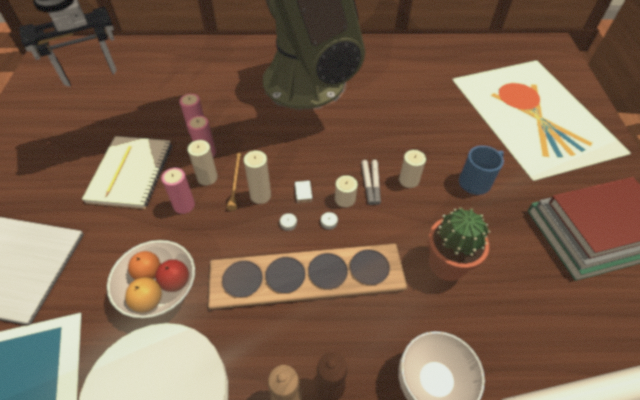

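View pics/top0.png

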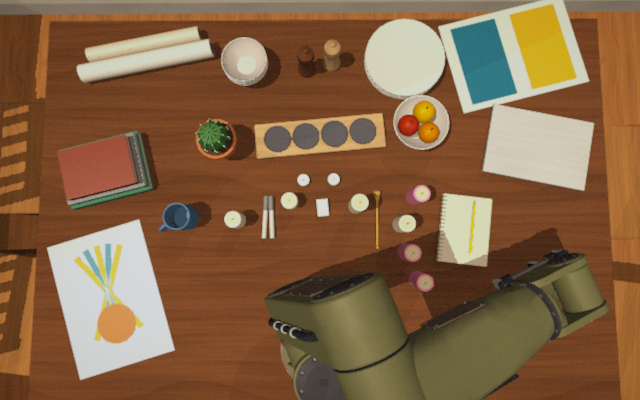

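The cactus is at the +y end: scene (460,245), top (214,137). So plate1 takes candle_135. Ivory candidates in the scene view are (258,177), (203,162), (412,168) and (346,191). The look-alikes to leave alone are the pink ones at (178,190), (200,137) and (191,112). Next I'll take a close crop and measure.

```bash
cat > h.py <<'E'
import numpy as np, cv2
from scipy.spatial.transform import Rotation as Ro
from cell import manip
def ray(c,u,v):
    d=Ro.from_euler("xyz",c["attitude"]).apply([(u-c["cx"])/c["fx"],-(v-c["cy"])/c["fy"],-1.]); return np.array(c["eye"]),d
def hit(c,u,v,z):
    e,d=ray(c,u,v); return (e+d*(z-e[2])/d[2])[:2]
def proj(c,p):
    q=Ro.from_euler("xyz",c["attitude"]).inv().apply(np.array(p,float)-c["eye"]); return np.array([c["cx"]+c["fx"]*q[0]/-q[2], c["cy"]-c["fy"]*q[1]/-q[2]])
def tri(c1,p1,c2,p2):
    (a,d),(b,e)=ray(c1,*p1),ray(c2,*p2); d=d/np.linalg.norm(d); e=e/np.linalg.norm(e)
    s=np.linalg.lstsq(np.c_[d,-e],b-a,rcond=None)[0]; P,Q=a+s[0]*d,b+s[1]*e
    return (P+Q)/2,np.linalg.norm(P-Q)
def blobs(img,m,amin):
    n,_,st,ce=cv2.connectedComponentsWithStats(m.astype(np.uint8)); return [(ce[i].round(1),st[i].tolist()) for i in range(1,n) if st[i][4]>=amin]
E
python3 - <<'E'
from h import *
s=manip.camera("scene")["image"]; t=manip.camera("top")["image"]
a=cv2.resize(s[110:310,160:440],None,fx=2.8,fy=2.8,interpolation=cv2.INTER_CUBIC)
cv2.imwrite("pics/s1.png",a[:,:,::-1])
b=cv2.resize(t[100:250,200:430],None,fx=3.4,fy=3.4,interpolation=cv2.INTER_CUBIC)
cv2.imwrite("pics/t1.png",b[:,:,::-1])
for p in [(258,157),(258,180),(203,148),(203,170),(346,184),(412,157),(178,176)]: print(s[p[1],p[0]],end=' ')
print()
for p in [(359,203),(359,209),(404,223),(289,200),(234,219),(421,194),(364,130)]: print(t[p[1],p[0]],end=' ')
E
```

```text
[229 219 167] [137 124 100] [229 220 169] [128 113  91] [213 198 148] [226 217 164] [229 220 171] 
[210 205 159] [215 216 185] [215 210 161] [194 190 147] [207 208 168] [210 198 151] [102  94  91]
```

View pics/s1.png

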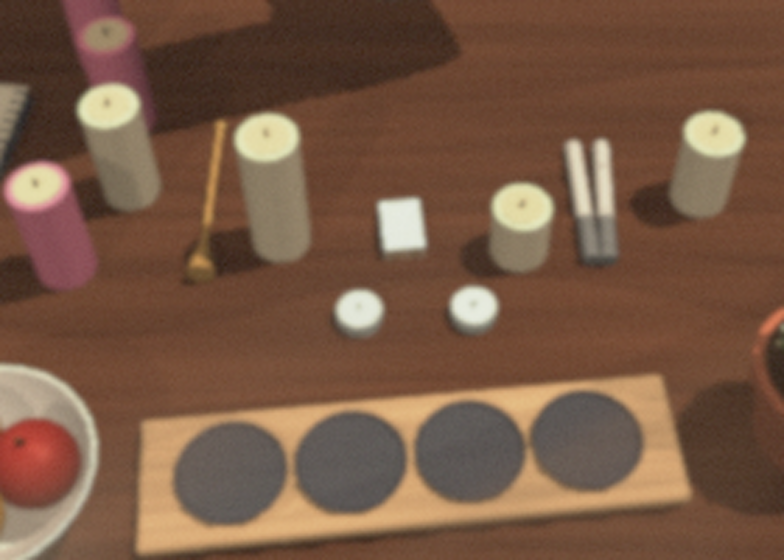

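View pics/t1.png

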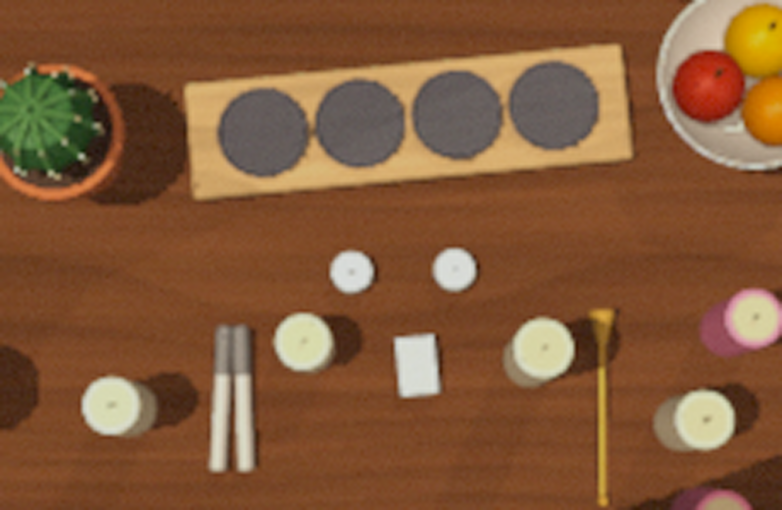

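The crops show four ivory candles with bright top discs. In the scene view these are at about (255,159), (199,148), (346,185) and (414,158). In the top view the four dark plates are at about (277,138), (306,136), (334,133) and (363,131). A pink one with an ivory top stands at top-view (421,194). Next I'll measure by mask.

```bash
cat > meas.py <<'E'
from h import *
def tops(c,seeds,r=16):
    im=c["image"].astype(int); m=(im[...,0]>175)&(im[...,0]-im[...,2]>28); out=[]
    for u,v in seeds:
        k=np.zeros(m.shape,bool); k[v-r:v+r,u-r:u+r]=1
        b=max(blobs(im,cv2.morphologyEx((m&k).astype(np.uint8),cv2.MORPH_CLOSE,np.ones((3,3))),20),key=lambda b:b[1][4])
        out.append((b[0],b[1]))
    return out
E
python3 - <<'E'
from meas import *
s,t=manip.camera("scene"),manip.camera("top")
H=[135,110,85,60]
S=tops(s,[(255,159),(199,148),(414,158),(346,185)]); T=tops(t,[(360,202),(407,223),(233,219),(289,200)])
for h,a,b in zip(H,S,T):
    P,e=tri(s,a[0],t,b[0]); print(h,a,b,P.round(),e.round(1),hit(s,*a[0],h).round(1),hit(t,*b[0],h).round(1))
for c,n,box in((t,'top',(245,100,390,165)),(s,'scene',(200,235,410,315))):
    im=c["image"].astype(int); x0,y0,x1,y1=box
    m=np.zeros(im.shape[:2],bool); m[y0:y1,x0:x1]=1
    m&=(abs(im[...,0]-im[...,2])<28)&(im[...,0]>45)&(im[...,0]<140)
    for ce,st in blobs(im,cv2.morphologyEx(m.astype(np.uint8),cv2.MORPH_OPEN,np.ones((3,3))),150): print(n,ce,st,hit(c,*ce,23).round(1))
E
```

```text
135 (array([254.9, 158.9]), [244, 151, 23, 17, 307]) (array([359.3, 202.1]), [351, 194, 18, 17, 235]) [ 435. -104.  133.] 1.4 [ 437.4 -104.8] [ 434.9 -103.6]
110 (array([198.3, 147.6]), [188, 140, 22, 16, 273]) (array([406.6, 223.1]), [398, 215, 18, 17, 238]) [ 376. -243.  108.] 2.0 [ 378.  -242.9] [ 376.  -241.1]
85 (array([414.7, 157.7]), [405, 150, 21, 16, 267]) (array([233. , 218.2]), [227, 211, 14, 17, 153]) [392. 265.  84.] 0.2 [393.3 264.3] [392.2 264.1]
60 (array([346.2, 183.8]), [336, 176, 21, 17, 285]) (array([289.2, 199.9]), [281, 192, 16, 17, 183]) [448. 101.  58.] 0.1 [450.3 100.5] [448.1 100.5]
top [362.5 130.6] [350, 118, 26, 26, 511] [ 669.5 -126.5]
top [334.  133.2] [322, 121, 25, 25, 504] [661.5 -36.9]
top [305.5 135.9] [293, 124, 26, 25, 511] [653.2  52.8]
top [277.  138.6] [265, 126, 25, 26, 509] [644.9 142.5]
scene [369.1 266.8] [351, 250, 37, 34, 984] [647.1 140.1]
scene [327.2 270.7] [309, 254, 38, 34, 1025] [655.2  50.7]
scene [284.7 274.7] [266, 258, 38, 35, 1054] [663.4 -38.8]
scene [241.9 278.8] [223, 262, 39, 35, 1057] [ 671.7 -127.8]
```

```bash
cat > go.py <<'E'
# usage: go.py x y zgrasp  -> shift needed (tool units) and turn so jaws lie at yaw 5.2deg
from h import *; import sys
s=manip.read_state(); R=Ro.from_euler("xyz",s["eef_rot"]).as_matrix()
x,y,z=map(float,sys.argv[1:4]); d=np.array([x,y,z-manip.tcp_to_grasp])-s["eef_pos"]
yaw=np.degrees(np.arctan2(R[1,2],R[0,2])); t=-(5.2-yaw)  # tool x down
t=(t+90)%180-90
print("t",round(s["clock"],2),"pos",s["eef_pos"].round(1),"gap",round(s["finger_gap"],1),"F",s["wrist_force"].round(1),"q",s["joints"].round(2),"tilt",np.degrees(np.arccos(-R[2,0])).round(2),"yaw",yaw.round(1))
print("units tx ty tz",(R.T@d/40).round(2),"turn",(t/6).round(2))
E
python3 go.py 436 -104 230; python3 - <<'E'
from h import *
t=manip.camera("top")
for p in [(421,194),(410,252),(424,282),(178,216)]: print(hit(t,*p,100).round())
E
```

```text
t 0.3 pos [ 241.1 -494.2  172.1] gap 93.9 F [ 0.5 -0.2 -0.1] q [-1.18  0.3   1.52 -0.    1.32 -0.07] tilt 0.02 yaw -64.0
units tx ty tz [-0.97  8.66 -6.63] turn -11.53
[ 461. -287.]
[ 293. -251.]
[ 208. -289.]
[398. 422.]
```

```bash
python3 -m jog '[{"grip":1,"tx":-0.8,"ty":0.3,"tz":-0.2,"turn":-0.6},{"grip":1,"tx":-0.97,"ty":1.0,"tz":-0.7,"turn":-1.7},{"grip":1,"tx":-0.97,"ty":1.8,"tz":-1.3,"turn":-2.8},{"grip":1,"tx":-0.97,"ty":2.6,"tz":-1.9,"turn":-3.9},{"grip":1,"tx":-0.97,"ty":3.4,"tz":-2.6,"turn":-5.0},{"grip":1,"tx":-0.97,"ty":4.2,"tz":-3.2,"turn":-6.1},{"grip":1,"tx":-0.97,"ty":5.0,"tz":-3.8,"turn":-7.2},{"grip":1,"tx":-0.97,"ty":5.8,"tz":-4.4,"turn":-8.3},{"grip":1,"tx":-0.97,"ty":6.6,"tz":-5.1,"turn":-9.4},{"grip":1,"tx":-0.97,"ty":7.4,"tz":-5.7,"turn":-10.5},{"grip":1,"tx":-0.97,"ty":8.1,"tz":-6.3,"turn":-11.2},{"grip":1,"tx":-0.97,"ty":8.66,"tz":-6.63,"turn":-11.5}]' 20 && python3 -m jog '[{"grip":1},{"grip":1}]'; python3 go.py 436 -104 105; python3 - <<'E'
from h import *
for n in("scene","top"):
    im=manip.camera(n)["image"]; cv2.imwrite(f"pics/{n}2.png",im[:,:,::-1])
E
```

```text
clock: 1.35
eef_pos: [436.7, -101.2, 211.4]
eef_rot: [0.085, 1.57, 0.178]
wrist_force: [0.2, 0.5, -0.3]
finger_gap: 93.8
t 1.35 pos [ 436.7 -101.2  211.4] gap 93.8 F [ 0.2  0.5 -0.3] q [-0.31  0.04  1.73  0.    1.37 -0.4 ] tilt 0.04 yaw 5.3
units tx ty tz [ 3.13 -0.07 -0.03] turn 0.02$[0]: bad value
```

View pics/scene2.png

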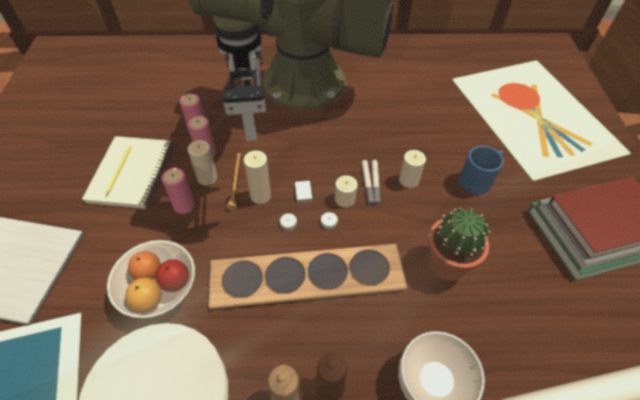

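The gripper is near the tall candle, with its near fingertip at about (250,135). I'll check that this agrees with the reported TCP.

```bash
python3 - <<'E'
from h import *
p=manip.read_state()["eef_pos"]; c=manip.camera("scene"); t=manip.camera("top")
print("tips scene",[proj(c,p+np.array([s*47,s*4,0])).round() for s in(1,-1)],"top",proj(t,p).round())
im=t["image"][120:300,260:460]; cv2.imwrite("pics/t3.png",cv2.resize(im,None,fx=3,fy=3)[:,:,::-1])
E
```

```text
tips scene [array([253., 151.]), array([252., 119.])] top [361. 199.]
```

View pics/t3.png

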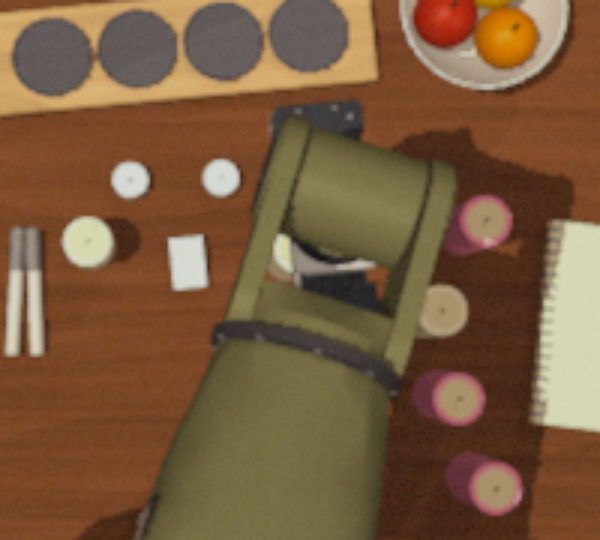

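```bash
python3 - <<'E'
from h import *
c=manip.camera("scene"); s=manip.read_state(); p=s["eef_pos"]; print(p.round(1),s["joints"].round(3))
u,v=proj(c,p)
im=cv2.resize(c["image"][60:210,180:340],None,fx=4,fy=4,interpolation=cv2.INTER_CUBIC)
for k in(1,0,-1):
    a=((proj(c,p+np.array([k*47,k*4,0]))-[180,60])*4).astype(int); cv2.circle(im,a.tolist(),4,(255,0,0),1)
cv2.imwrite("pics/s4.png",im[:,:,::-1])
E
```

```text
[ 435.9 -104.5  211.1] [-0.317  0.04   1.734 -0.     1.368 -0.404]
```

View pics/s4.png

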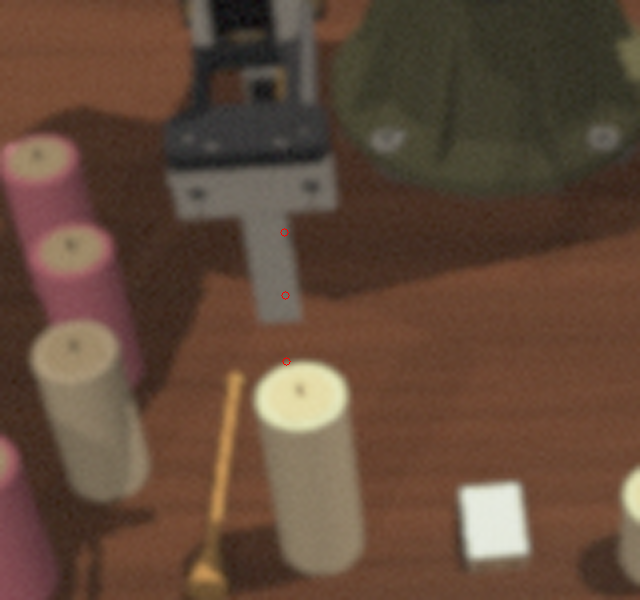

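```bash
python3 - <<'E'
from h import *
c=manip.camera("scene"); t=manip.camera("top")
p=manip.read_state()["eef_pos"]
for x in(436+47,436+59.5):
    e,d=ray(c,250,140.5); k=(x-e[0])/d[0]; print("tip z if x=",x,(e+d*k).round(1))
for z in (308,330): print("body front edge",z, proj(t,[524,-104+8,z]).round(),proj(c,[524,-96,z]).round())
print(proj(t,[524,-96-37,308]).round(),proj(t,[524,-96+37,308]).round())
print("pads centre",proj(c,p+[0,0,18.8]))
E
```

```text
tip z if x= 483 [ 483.  -100.6  239.8]
tip z if x= 495.5 [495.5 -98.3 252.6]
body front edge 308 [362. 160.] [247. 130.]
body front edge 330 [363. 158.] [245. 121.]
[378. 160.] [347. 160.]
pads centre [250.07984163 127.20766241]
```

The scene view puts the open fingertips about 30–40 mm above the reported TCP, at (250,140). The horizontal position agrees. Descending to the planned height is safe either way, so I'll do that and look again.

```bash
python3 -m jog '[{"grip":1,"tx":0.4,"ty":0,"tz":0,"turn":0},{"grip":1,"tx":0.9,"ty":0,"tz":0,"turn":0},{"grip":1,"tx":1.4,"ty":0,"tz":0,"turn":0},{"grip":1,"tx":1.9,"ty":0,"tz":0,"turn":0},{"grip":1,"tx":2.4,"ty":0,"tz":0,"turn":0},{"grip":1,"tx":2.8,"ty":0,"tz":0,"turn":0},{"grip":1,"tx":3.1,"ty":0,"tz":0,"turn":0},{"grip":1,"tx":3.1,"ty":0,"tz":0,"turn":0},{"grip":1,"tx":3.1,"ty":0,"tz":0,"turn":0}]' 20; python3 - <<'E'
from h import *
c=manip.camera("scene"); p=manip.read_state()["eef_pos"]; print(p)
im=cv2.resize(c["image"][90:240,180:340],None,fx=4,fy=4,interpolation=cv2.INTER_CUBIC)
for k in(1,0,-1):
    a=((proj(c,p+np.array([k*47,k*4,0]))-[180,90])*4).astype(int); cv2.circle(im,a.tolist(),4,(255,0,0),1)
cv2.imwrite("pics/s5.png",im[:,:,::-1])
E
```

```text
clock: 2.45
eef_pos: [435.8, -104.8, 87.2]
eef_rot: [2.796, 1.57, 2.881]
wrist_force: [-0.1, 0.6, -0.2]
finger_gap: 93.9
[ 436.28938752 -104.76535382   87.83537215]
```

View pics/s5.png

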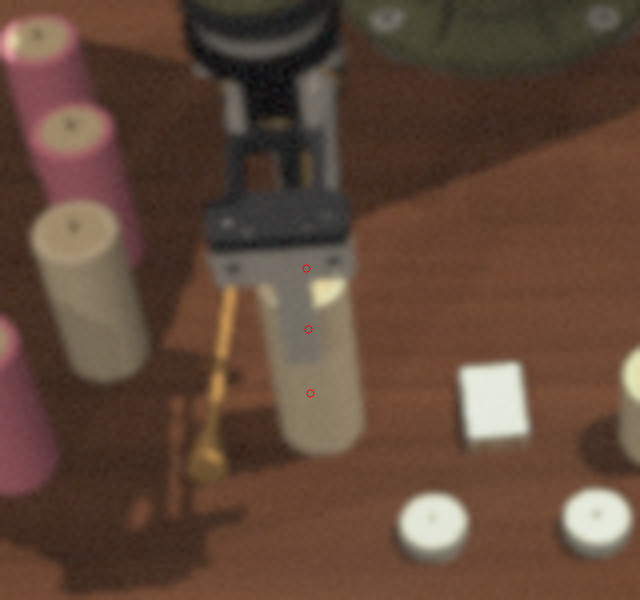

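The fingertip is at crop (300,362) and the prediction was (310,394), so it still looks high. I'll part-close to 0.62, without touching the candle, to see whether the tips extend as they close.

```bash
python3 -m jog '[{"grip":0.62,"tx":0,"ty":0,"tz":0,"turn":0},{"grip":0.62,"tx":0,"ty":0,"tz":0,"turn":0},{"grip":0.62,"tx":0,"ty":0,"tz":0,"turn":0},{"grip":0.62,"tx":0,"ty":0,"tz":0,"turn":0},{"grip":0.62,"tx":0,"ty":0,"tz":0,"turn":0},{"grip":0.62,"tx":0,"ty":0,"tz":0,"turn":0}]' 20; python3 - <<'E'
from h import *
c=manip.camera("scene"); s=manip.read_state(); p=s["eef_pos"]; g=s["finger_gap"]/2
im=cv2.resize(c["image"][90:240,180:340],None,fx=4,fy=4,interpolation=cv2.INTER_CUBIC)
for k in(1,0,-1):
    a=((proj(c,p+np.array([k*(g+12),k*4,0]))-[180,90])*4).astype(int); cv2.circle(im,a.tolist(),4,(255,0,0),1)
cv2.imwrite("pics/s6.png",im[:,:,::-1])
E
```

```text
clock: 3.0
eef_pos: [436.2, -104.1, 87.3]
eef_rot: [-0.324, 1.571, -0.237]
wrist_force: [-0.0, 0.3, -0.2]
finger_gap: 59.5
```

View pics/s6.png

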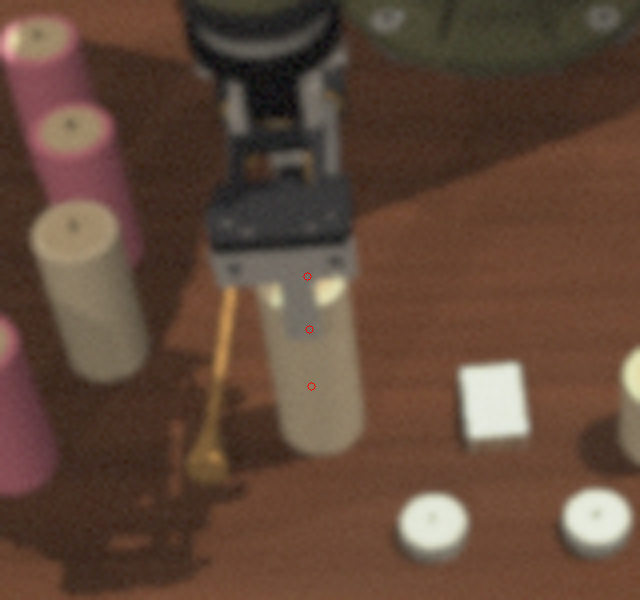

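```bash
python3 - <<'E'
from h import *
c=manip.camera("scene"); t=manip.camera("top"); s=manip.read_state(); print(s["eef_pos"].round(1),s["eef_rot"].round(3))
for (u,v),x in(((255.5,174.6),436+42),((255,180.6),436+59.5)):
    e,d=ray(c,u,v); print((e+d*(x-e[0])/d[0]).round(1))
# front top corners of finger carrier in top image
im=t["image"][130:230,310:420]; cv2.imwrite("pics/t7.png",cv2.resize(im,None,fx=6,fy=6,interpolation=cv2.INTER_CUBIC)[:,:,::-1])
E
```

```text
[ 436.2 -104.1   87.2] [-0.251  1.571 -0.164]
[ 478.  -101.3  129.6]
[ 495.5 -101.2  130.5]
```

View pics/t7.png

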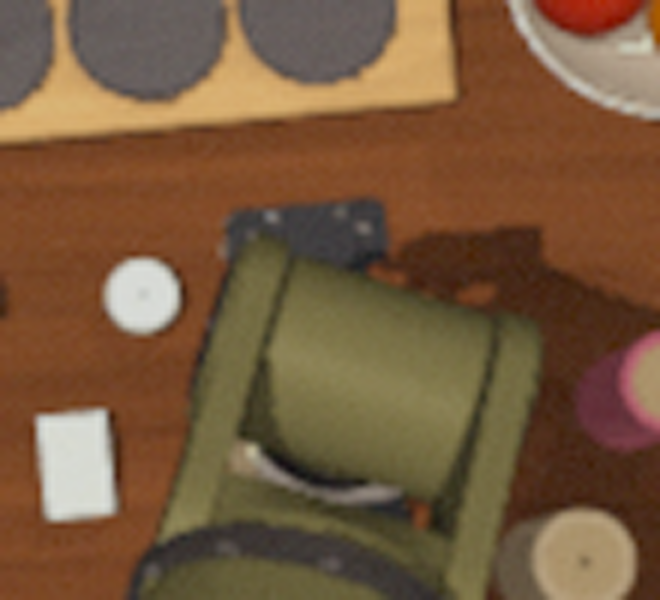

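Both finger openings put the real tip at z≈130 when the state says 87, while x and y agree. So the physical tips are about 42 mm higher than reported. A further 36 mm descent is safe under either reading; then I'll close.

```bash
python3 -m jog '[{"grip":0.9,"tx":0,"ty":0,"tz":0,"turn":0},{"grip":0.9,"tx":0,"ty":0,"tz":0,"turn":0},{"grip":0.9,"tx":0.2,"ty":0,"tz":0,"turn":0},{"grip":0.9,"tx":0.5,"ty":0,"tz":0,"turn":0},{"grip":0.9,"tx":0.75,"ty":0,"tz":0,"turn":0},{"grip":0.9,"tx":0.9,"ty":0,"tz":0,"turn":0},{"grip":0.9,"tx":0.9,"ty":0,"tz":0,"turn":0},{"grip":0.5,"tx":0.9,"ty":0,"tz":0,"turn":0},{"grip":0.4,"tx":0.9,"ty":0,"tz":0,"turn":0},{"grip":0.4,"tx":0.9,"ty":0,"tz":0,"turn":0},{"grip":0.4,"tx":0.9,"ty":0,"tz":0,"turn":0},{"grip":0.4,"tx":0.9,"ty":0,"tz":0,"turn":0}]' 20;  python3 -m jog '[{"grip":0.4,"tx":0,"ty":0,"tz":0,"turn":0},{"grip":0.4,"tx":0,"ty":0,"tz":0,"turn":0},{"grip":0.4,"tx":0,"ty":0,"tz":0,"turn":0},{"grip":0.4,"tx":0,"ty":0,"tz":0,"turn":0},{"grip":0.4,"tx":-0.1,"ty":0,"tz":0,"turn":0},{"grip":0.4,"tx":-0.3,"ty":0,"tz":0,"turn":0},{"grip":0.4,"tx":-0.5,"ty":0,"tz":0,"turn":0},{"grip":0.4,"tx":-0.5,"ty":0,"tz":0,"turn":0}]' 20; python3 - <<'E'
from h import *
c=manip.camera("scene")
im=cv2.resize(c["image"][90:240,180:340],None,fx=4,fy=4,interpolation=cv2.INTER_CUBIC)
cv2.imwrite("pics/s8.png",im[:,:,::-1])
E
```

```text
clock: 4.15
eef_pos: [436.3, -104.2, 51.4]
eef_rot: [-0.396, 1.57, -0.309]
wrist_force: [0.7, -0.6, -0.1]
finger_gap: 55.0
clock: 4.82
eef_pos: [437.0, -104.4, 72.9]
eef_rot: [-0.394, 1.568, -0.307]
wrist_force: [0.5, -0.7, -1.5]
finger_gap: 49.7
```

View pics/s8.png

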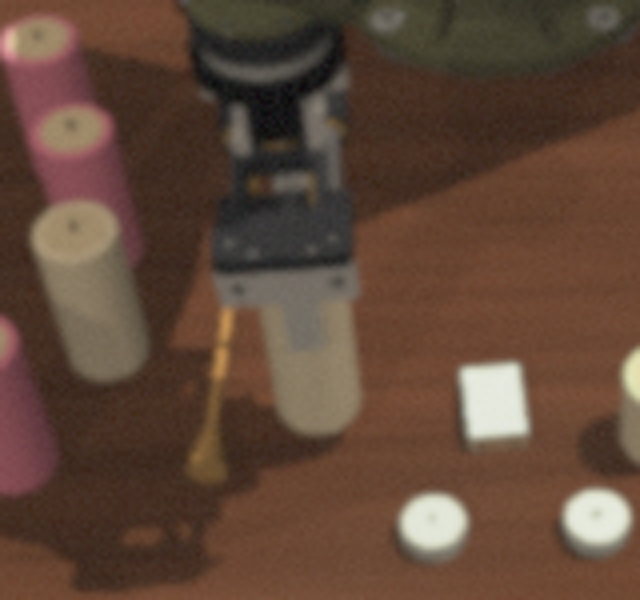

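Candle_135 is held and its underside has left the table: its lower edge moved from crop row 452 to 435. Now I'll carry it to plate1.

```bash
python3 go.py 646 141.3 131
```

```text
t 4.87 pos [ 436.7 -104.3   72.1] gap 49.5 F [ 0.6 -0.5 -1.9] q [-0.32  0.19  1.91  0.    1.04 -0.4 ] tilt 0.1 yaw 5.0
units tx ty tz [-1.    5.66  5.75] turn -0.03
```

```bash
python3 -m jog '[{"grip":0.4,"tx":-0.4,"ty":0.1,"tz":0.1,"turn":0},{"grip":0.4,"tx":-0.8,"ty":0.4,"tz":0.4,"turn":0},{"grip":0.4,"tx":-1,"ty":0.9,"tz":0.9,"turn":0},{"grip":0.4,"tx":-1,"ty":1.5,"tz":1.5,"turn":0},{"grip":0.4,"tx":-1,"ty":2.1,"tz":2.1,"turn":0},{"grip":0.4,"tx":-1,"ty":2.7,"tz":2.7,"turn":0},{"grip":0.4,"tx":-1,"ty":3.3,"tz":3.3,"turn":0},{"grip":0.4,"tx":-1,"ty":3.9,"tz":3.9,"turn":0},{"grip":0.4,"tx":-1,"ty":4.5,"tz":4.6,"turn":0},{"grip":0.4,"tx":-1,"ty":5.1,"tz":5.2,"turn":0},{"grip":0.4,"tx":-1,"ty":5.5,"tz":5.6,"turn":0},{"grip":0.4,"tx":-1,"ty":5.66,"tz":5.75,"turn":0}]' 20;  python3 -m jog '[{"grip":0.4,"tx":0,"ty":0,"tz":0,"turn":0},{"grip":0.4,"tx":0,"ty":0,"tz":0,"turn":0},{"grip":0.4,"tx":0,"ty":0,"tz":0,"turn":0}]'; python3 go.py 646 141.3 93.2; python3 - <<'E'
from h import *
c=manip.camera("scene")
im=cv2.resize(c["image"][160:310,300:480],None,fx=4,fy=4,interpolation=cv2.INTER_CUBIC)
cv2.imwrite("pics/s9.png",im[:,:,::-1])
E
```

```text
clock: 5.87
eef_pos: [646.4, 143.9, 110.0]
eef_rot: [2.836, 1.57, 2.926]
wrist_force: [-1.2, -0.7, -2.3]
finger_gap: 49.7
clock: 6.12
eef_pos: [645.0, 140.4, 111.1]
eef_rot: [-2.851, 1.57, -2.765]
wrist_force: [-0.2, 0.2, -2.3]
finger_gap: 49.8
t 6.12 pos [645.  140.4 111.1] gap 49.8 F [-0.2  0.2 -2.3] q [ 0.16  0.6   1.24 -0.    1.3   0.07] tilt 0.04 yaw 5.0
units tx ty tz [0.92 0.02 0.03] turn -0.04
```

View pics/s9.png

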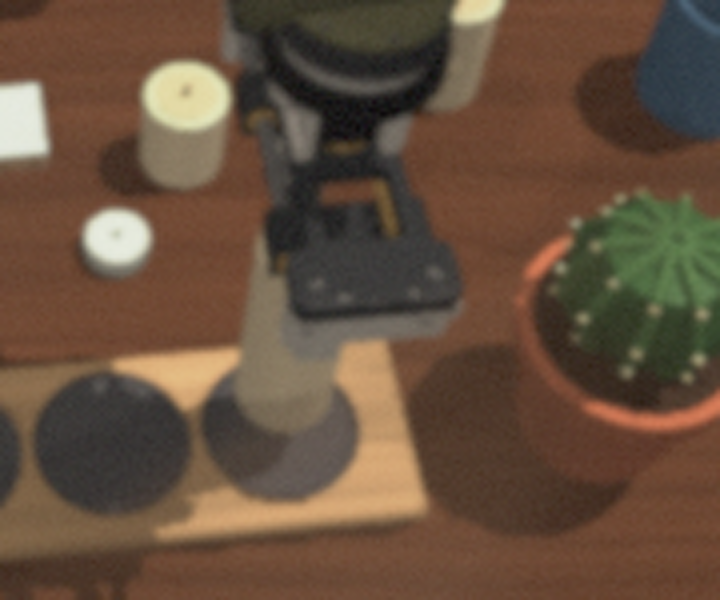

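```bash
python3 - <<'E'
from h import *
c=manip.camera("scene")
f=lambda p:((proj(c,p)-[300,160])*4).round()
for z in(55,60,65,130,195): print(z,f([645,140.5,z]))
print("front bottom edge",f([670,140.5,60]),f([646,141,21]))
# candle silhouette columns at given crop rows
im=c["image"].astype(int); 
for r in range(225,268,4): print(r,[tuple(im[r,u]) for u in range(356,388,3)])
E
```

```text
55 [283. 394.]
60 [284. 389.]
65 [285. 384.]
130 [299. 318.]
195 [314. 242.]
front bottom edge [288. 432.] [278. 427.]
225 [(np.int64(111), np.int64(71), np.int64(50)), (np.int64(114), np.int64(74), np.int64(55)), (np.int64(112), np.int64(78), np.int64(59)), (np.int64(135), np.int64(120), np.int64(97)), (np.int64(65), np.int64(57), np.int64(46)), (np.int64(84), np.int64(69), np.int64(54)), (np.int64(62), np.int64(62), np.int64(59)), (np.int64(64), np.int64(61), np.int64(61)), (np.int64(60), np.int64(59), np.int64(57)), (np.int64(62), np.int64(61), np.int64(58)), (np.int64(57), np.int64(56), np.int64(56))]
229 [(np.int64(111), np.int64(71), np.int64(50)), (np.int64(116), np.int64(75), np.int64(55)), (np.int64(123), np.int64(96), np.int64(76)), (np.int64(129), np.int64(115), np.int64(93)), (np.int64(112), np.int64(99), np.int64(80)), (np.int64(81), np.int64(74), np.int64(63)), (np.int64(59), np.int64(59), np.int64(58)), (np.int64(67), np.int64(64), np.int64(62)), (np.int64(66), np.int64(64), np.int64(60)), (np.int64(62), np.int64(61), np.int64(61)), (np.int64(64), np.int64(59), np.int6
[... 3868 characters left out ...]
03), np.int64(82)), (np.int64(126), np.int64(111), np.int64(89)), (np.int64(130), np.int64(114), np.int64(92)), (np.int64(105), np.int64(93), np.int64(84)), (np.int64(98), np.int64(84), np.int64(76))]
265 [(np.int64(58), np.int64(52), np.int64(51)), (np.int64(64), np.int64(59), np.int64(55)), (np.int64(80), np.int64(71), np.int64(61)), (np.int64(112), np.int64(99), np.int64(80)), (np.int64(119), np.int64(104), np.int64(84)), (np.int64(123), np.int64(107), np.int64(88)), (np.int64(120), np.int64(104), np.int64(83)), (np.int64(123), np.int64(107), np.int64(87)), (np.int64(109), np.int64(97), np.int64(88)), (np.int64(100), np.int64(90), np.int64(82)), (np.int64(94), np.int64(86), np.int64(77))]
```

The seen lower front edge of the candle, (288,432), matches the prediction exactly. So it is centred, and relative heights can be trusted. Lowering now.

```bash
python3 -m jog '[{"grip":0.4,"tx":0.2,"ty":0.02,"tz":0.03,"turn":0},{"grip":0.4,"tx":0.45,"ty":0.02,"tz":0.03,"turn":0},{"grip":0.4,"tx":0.65,"ty":0.02,"tz":0.03,"turn":0},{"grip":0.4,"tx":0.8,"ty":0.02,"tz":0.03,"turn":0},{"grip":0.4,"tx":0.9,"ty":0.02,"tz":0.03,"turn":0},{"grip":0.4,"tx":0.92,"ty":0.02,"tz":0.03,"turn":0},{"grip":0.4,"tx":0.92,"ty":0.02,"tz":0.03,"turn":0},{"grip":0.4,"tx":0.92,"ty":0.02,"tz":0.03,"turn":0}]';  python3 -m jog '[{"grip":0.4,"tx":0.01,"ty":0,"tz":0,"turn":0},{"grip":0.4,"tx":0.02,"ty":0,"tz":0,"turn":0},{"grip":0.4,"tx":0.03,"ty":0,"tz":0,"turn":0},{"grip":0.4,"tx":0.03,"ty":0,"tz":0,"turn":0}]';  python3 -m jog '[{"grip":0.4,"tx":0.01,"ty":0,"tz":0,"turn":0},{"grip":0.4,"tx":0.02,"ty":0,"tz":0,"turn":0},{"grip":0.4,"tx":0.02,"ty":0,"tz":0,"turn":0}]'; python3 go.py 646 141.3 91.2
```

```text
clock: 6.88
eef_pos: [646.9, 142.4, 74.6]
eef_rot: [0.053, 1.57, 0.141]
wrist_force: [-0.2, -0.3, -1.7]
finger_gap: 49.6
clock: 7.22
eef_pos: [646.7, 142.3, 73.2]
eef_rot: [0.236, 1.571, 0.323]
wrist_force: [0.2, -0.1, -1.9]
finger_gap: 49.8
clock: 7.47
eef_pos: [646.7, 142.4, 72.4]
eef_rot: [0.413, 1.571, 0.5]
wrist_force: [0.2, -0.3, -1.1]
finger_gap: 49.7
t 7.47 pos [646.7 142.4  72.4] gap 49.7 F [ 0.2 -0.3 -1.1] q [0.16 0.64 1.27 0.   1.23 0.07] tilt 0.01 yaw 5.0
units tx ty tz [ 0.   -0.03 -0.02] turn -0.03
```

```bash
python3 -m jog '[{"grip":0.4,"tx":0.01,"ty":-0.01,"tz":-0.01,"turn":0},{"grip":0.4,"tx":0.02,"ty":-0.02,"tz":-0.01,"turn":0},{"grip":0.4,"tx":0.02,"ty":-0.02,"tz":-0.01,"turn":0}]'
```

```text
clock: 7.72
eef_pos: [646.7, 142.0, 72.4]
eef_rot: [0.552, 1.569, 0.639]
wrist_force: [-1.2, 2.4, 5.1]
finger_gap: 49.7
```

Contact is made (Fz +5 N). I'll release, retreat upward and head for candle_110.

```bash
python3 -m jog '[{"grip":0.6,"tx":0,"ty":0,"tz":0,"turn":0},{"grip":0.8,"tx":0,"ty":0,"tz":0,"turn":0},{"grip":0.9,"tx":0,"ty":0,"tz":0,"turn":0},{"grip":0.9,"tx":0,"ty":0,"tz":0,"turn":0},{"grip":0.9,"tx":0,"ty":0,"tz":0,"turn":0},{"grip":0.9,"tx":-0.3,"ty":0,"tz":0,"turn":0},{"grip":0.9,"tx":-0.8,"ty":0,"tz":0,"turn":0},{"grip":0.9,"tx":-1.3,"ty":0,"tz":0,"turn":0},{"grip":0.9,"tx":-1.8,"ty":0,"tz":0,"turn":0},{"grip":0.9,"tx":-2.2,"ty":0,"tz":0,"turn":0},{"grip":0.9,"tx":-2.4,"ty":0,"tz":0,"turn":0},{"grip":0.9,"tx":-2.4,"ty":0,"tz":0,"turn":0}]'; python3 go.py 377 -242 160
```

```text
clock: 8.72
eef_pos: [647.1, 141.6, 170.1]
eef_rot: [0.072, 1.567, 0.159]
wrist_force: [-0.4, -0.7, 1.0]
finger_gap: 84.3
t 8.72 pos [647.1 141.6 170.1] gap 84.3 F [-0.4 -0.7  1. ] q [ 0.16  0.56  1.16 -0.    1.42  0.07] tilt 0.2 yaw 5.0
units tx ty tz [ 0.69 -8.97 -7.57] turn -0.03
```

```bash
python3 -m jog '[{"grip":0.8,"tx":0,"ty":-0.4,"tz":-0.3,"turn":0},{"grip":0.75,"tx":0,"ty":-1,"tz":-0.8,"turn":0},{"grip":0.75,"tx":0,"ty":-1.7,"tz":-1.4,"turn":0},{"grip":0.75,"tx":0,"ty":-2.4,"tz":-2,"turn":0},{"grip":0.75,"tx":0,"ty":-3.1,"tz":-2.6,"turn":0},{"grip":0.75,"tx":0,"ty":-3.8,"tz":-3.2,"turn":0},{"grip":0.75,"tx":0,"ty":-4.5,"tz":-3.8,"turn":0},{"grip":0.75,"tx":0,"ty":-5.2,"tz":-4.4,"turn":0},{"grip":0.75,"tx":0,"ty":-5.9,"tz":-5,"turn":0},{"grip":0.75,"tx":0,"ty":-6.6,"tz":-5.6,"turn":0},{"grip":0.75,"tx":0,"ty":-7.3,"tz":-6.2,"turn":0},{"grip":0.75,"tx":0.3,"ty":-7.9,"tz":-6.7,"turn":0}]'; python3 go.py 377 -242 160;
```

```text
clock: 9.72
eef_pos: [405.8, -198.3, 156.4]
eef_rot: [-0.68, 1.569, -0.593]
wrist_force: [0.3, -0.3, 0.3]
finger_gap: 70.5
t 9.72 pos [ 405.8 -198.3  156.4] gap 70.5 F [ 0.3 -0.3  0.3] q [-0.54  0.09  1.81 -0.    1.24 -0.62] tilt 0.12 yaw 5.0
units tx ty tz [ 0.38 -1.03 -0.81] turn -0.04
```

```bash
python3 -m jog '[{"grip":0.75,"tx":0,"ty":-0.6,"tz":-0.5,"turn":0},{"grip":0.75,"tx":0.1,"ty":-0.9,"tz":-0.7,"turn":0},{"grip":0.75,"tx":0.1,"ty":-1.03,"tz":-0.81,"turn":0},{"grip":0.75,"tx":0.1,"ty":-1.03,"tz":-0.81,"turn":0},{"grip":0.75,"tx":0.1,"ty":-1.03,"tz":-0.81,"turn":0}]'; python3 go.py 377 -242 42.8; python3 - <<'E'
from h import *
c=manip.camera("scene")
a=cv2.resize(c["image"][80:230,130:290],None,fx=3.5,fy=3.5,interpolation=cv2.INTER_CUBIC); b=cv2.resize(c["image"][170:310,320:400],(320,525),interpolation=cv2.INTER_CUBIC)
p=manip.read_state()["eef_pos"]+[0,0,42]
for k in(1,-1):
    q=((proj(c,p+np.array([k*47,k*4,0]))-[130,80])*3.5).astype(int); cv2.circle(a,q.tolist(),4,(255,0,0),1)
b=cv2.resize(c["image"][170:310,320:400],(220,525)) 
cv2.imwrite("pics/s10.png",np.hstack([a,b])[:,:,::-1])
E
```

```text
clock: 10.13
eef_pos: [378.4, -240.0, 151.3]
eef_rot: [2.168, 1.57, 2.256]
wrist_force: [0.2, 0.5, -0.3]
finger_gap: 70.6
t 10.13 pos [ 378.4 -240.   151.3] gap 70.6 F [ 0.2  0.5 -0.3] q [-0.65  0.09  1.82  0.    1.23 -0.73] tilt 0.03 yaw 5.0
units tx ty tz [ 3.18 -0.05 -0.04] turn -0.04
```

View pics/s10.png

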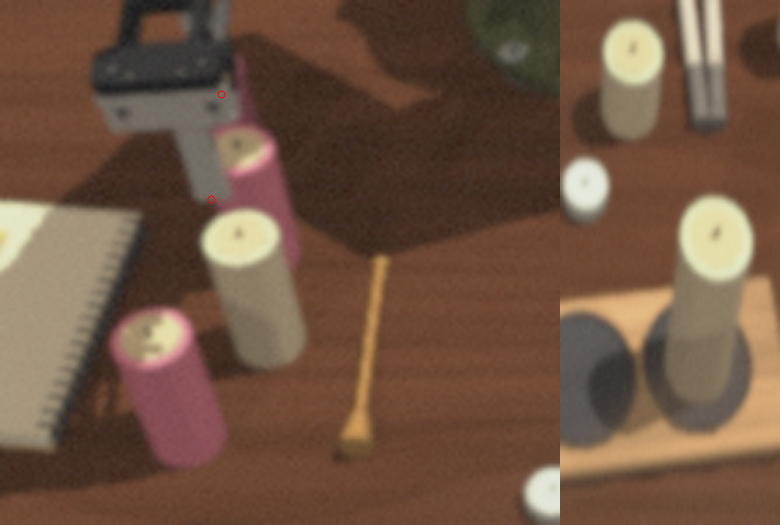

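The tip prediction with the +42 mm correction now fits, at (211,199), and candle_135 stands upright and centred on plate1. Descending on candle_110.

```bash
python3 -m jog '[{"grip":0.75,"tx":0.2,"ty":-0.05,"tz":-0.04,"turn":0},{"grip":0.75,"tx":0.6,"ty":-0.05,"tz":-0.04,"turn":0},{"grip":0.75,"tx":1.0,"ty":-0.05,"tz":-0.04,"turn":0},{"grip":0.75,"tx":1.4,"ty":-0.05,"tz":-0.04,"turn":0},{"grip":0.75,"tx":1.8,"ty":-0.05,"tz":-0.04,"turn":0},{"grip":0.75,"tx":2.2,"ty":-0.05,"tz":-0.04,"turn":0},{"grip":0.75,"tx":2.6,"ty":-0.05,"tz":-0.04,"turn":0},{"grip":0.75,"tx":2.9,"ty":-0.05,"tz":-0.04,"turn":0},{"grip":0.75,"tx":3.1,"ty":-0.05,"tz":-0.04,"turn":0},{"grip":0.75,"tx":3.18,"ty":-0.05,"tz":-0.04,"turn":0},{"grip":0.75,"tx":3.18,"ty":-0.05,"tz":-0.04,"turn":0},{"grip":0.75,"tx":3.18,"ty":-0.05,"tz":-0.04,"turn":0}]'; python3 -m jog '[{"grip":0.5,"tx":0,"ty":0,"tz":0,"turn":0},{"grip":0.4,"tx":0,"ty":0,"tz":0,"turn":0},{"grip":0.4,"tx":0,"ty":0,"tz":0,"turn":0},{"grip":0.4,"tx":0,"ty":0,"tz":0,"turn":0},{"grip":0.4,"tx":0,"ty":0,"tz":0,"turn":0},{"grip":0.4,"tx":0,"ty":0,"tz":0,"turn":0},{"grip":0.4,"tx":0,"ty":0,"tz":0,"turn":0}]';python3 -m jog '[{"grip":0.4,"tx":-0.2,"ty":0,"tz":0,"turn":0},{"grip":0.4,"tx":-0.6,"ty":0,"tz":0,"turn":0},{"grip":0.4,"tx":-1,"ty":0,"tz":0,"turn":0},{"grip":0.4,"tx":-1.5,"ty":0,"tz":0,"turn":0},{"grip":0.4,"tx":-2,"ty":0,"tz":0,"turn":0},{"grip":0.4,"tx":-2.5,"ty":0,"tz":0,"turn":0},{"grip":0.4,"tx":-2.8,"ty":0,"tz":0,"turn":0},{"grip":0.4,"tx":-3,"ty":0,"tz":0,"turn":0},{"grip":0.4,"tx":-3,"ty":0,"tz":0,"turn":0},{"grip":0.4,"tx":-3,"ty":0,"tz":0,"turn":0}]'; python3 go.py 654 51.8 160
```

```text
clock: 11.18
eef_pos: [377.1, -242.6, 24.7]
eef_rot: [-0.754, 1.57, -0.666]
wrist_force: [0.8, -0.3, 0.4]
finger_gap: 70.4
clock: 11.77
eef_pos: [377.0, -242.7, 24.7]
eef_rot: [-0.659, 1.57, -0.571]
wrist_force: [-0.4, 0.6, 6.1]
finger_gap: 49.6
clock: 12.6
eef_pos: [376.6, -242.5, 144.0]
eef_rot: [2.386, 1.57, 2.474]
wrist_force: [-0.3, 0.5, -2.2]
finger_gap: 49.6
t 12.6 pos [ 376.6 -242.5  144. ] gap 49.6 F [-0.3  0.5 -2.2] q [-0.65  0.1   1.83  0.    1.21 -0.74] tilt 0.03 yaw 5.0
units tx ty tz [0.07 6.72 7.55] turn -0.03
```

```bash
python3 -m jog '[{"grip":0.4,"tx":0,"ty":0.2,"tz":0.2,"turn":0},{"grip":0.4,"tx":0,"ty":0.6,"tz":0.7,"turn":0},{"grip":0.4,"tx":0,"ty":1.1,"tz":1.3,"turn":0},{"grip":0.4,"tx":0,"ty":1.7,"tz":1.9,"turn":0},{"grip":0.4,"tx":0,"ty":2.3,"tz":2.6,"turn":0},{"grip":0.4,"tx":0,"ty":2.9,"tz":3.3,"turn":0},{"grip":0.4,"tx":0,"ty":3.5,"tz":4,"turn":0},{"grip":0.4,"tx":0,"ty":4.1,"tz":4.7,"turn":0},{"grip":0.4,"tx":0,"ty":4.7,"tz":5.4,"turn":0},{"grip":0.4,"tx":0,"ty":5.3,"tz":6,"turn":0},{"grip":0.4,"tx":0,"ty":5.9,"tz":6.6,"turn":0},{"grip":0.4,"tx":0,"ty":6.4,"tz":7.2,"turn":0}]'; python3 -m jog '[{"grip":0.4,"tx":0,"ty":0.2,"tz":0.2,"turn":0},{"grip":0.4,"tx":0,"ty":0.32,"tz":0.35,"turn":0},{"grip":0.4,"tx":0,"ty":0.32,"tz":0.35,"turn":0},{"grip":0.4,"tx":0,"ty":0.32,"tz":0.35,"turn":0}]'; python3 go.py 654 51.8 66.5
```

```text
clock: 13.6
eef_pos: [641.7, 39.5, 142.5]
eef_rot: [3.021, 1.568, 3.109]
wrist_force: [0.2, -1.1, -1.5]
finger_gap: 50.0
clock: 13.93
eef_pos: [653.7, 51.0, 143.3]
eef_rot: [-3.13, 1.569, -3.043]
wrist_force: [-0.9, 0.6, -1.7]
finger_gap: 49.4
t 13.93 pos [653.7  51.  143.3] gap 49.4 F [-0.9  0.6 -1.7] q [ 0.02  0.56  1.22 -0.    1.36 -0.07] tilt 0.09 yaw 5.0
units tx ty tz [2.39 0.02 0.01] turn -0.03
```

```bash
python3 -m jog '[{"grip":0.4,"tx":0.3,"ty":0.02,"tz":0,"turn":0},{"grip":0.4,"tx":0.7,"ty":0.02,"tz":0,"turn":0},{"grip":0.4,"tx":1.1,"ty":0.02,"tz":0,"turn":0},{"grip":0.4,"tx":1.5,"ty":0.02,"tz":0,"turn":0},{"grip":0.4,"tx":1.8,"ty":0.02,"tz":0,"turn":0},{"grip":0.4,"tx":2.1,"ty":0.02,"tz":0,"turn":0},{"grip":0.4,"tx":2.27,"ty":0.02,"tz":0,"turn":0},{"grip":0.4,"tx":2.36,"ty":0.02,"tz":0,"turn":0},{"grip":0.4,"tx":2.39,"ty":0.02,"tz":0,"turn":0},{"grip":0.4,"tx":2.39,"ty":0.02,"tz":0,"turn":0},{"grip":0.4,"tx":2.39,"ty":0.02,"tz":0,"turn":0}]'; python3 -m jog '[{"grip":0.4,"tx":0.01,"ty":0,"tz":0,"turn":0},{"grip":0.4,"tx":0.02,"ty":0,"tz":0,"turn":0},{"grip":0.4,"tx":0.04,"ty":0,"tz":0,"turn":0},{"grip":0.4,"tx":0.04,"ty":0,"tz":0,"turn":0}]'
```

```text
clock: 14.85
eef_pos: [654.5, 52.3, 49.5]
eef_rot: [-0.043, 1.57, 0.044]
wrist_force: [-0.2, 0.9, -2.3]
finger_gap: 49.8
clock: 15.18
eef_pos: [654.2, 52.3, 47.2]
eef_rot: [-0.227, 1.571, -0.14]
wrist_force: [-0.6, -0.6, -2.8]
finger_gap: 49.7
```

```bash
python3 -m jog '[{"grip":0.4,"tx":0.01,"ty":0,"tz":0,"turn":0},{"grip":0.4,"tx":0.03,"ty":0,"tz":0,"turn":0},{"grip":0.4,"tx":0.03,"ty":0,"tz":0,"turn":0}]';python3 -m jog '[{"grip":0.4,"tx":0.01,"ty":0,"tz":0,"turn":0},{"grip":0.4,"tx":0.02,"ty":0,"tz":0,"turn":0},{"grip":0.4,"tx":0.02,"ty":0,"tz":0,"turn":0}]'
```

```text
clock: 15.43
eef_pos: [654.1, 52.3, 45.8]
eef_rot: [2.76, 1.571, 2.848]
wrist_force: [0.4, 0.3, -1.7]
finger_gap: 50.0
clock: 15.68
eef_pos: [654.2, 52.3, 45.7]
eef_rot: [-0.126, 1.571, -0.039]
wrist_force: [-3.2, -0.6, 3.9]
finger_gap: 50.0
```

Contact (Fz +3.9 N). I'll release, retreat and move to candle_85 at (392.7,264).

```bash
python3 -m jog '[{"grip":0.6,"tx":0,"ty":0,"tz":0,"turn":0},{"grip":0.8,"tx":0,"ty":0,"tz":0,"turn":0},{"grip":0.9,"tx":0,"ty":0,"tz":0,"turn":0},{"grip":0.9,"tx":0,"ty":0,"tz":0,"turn":0},{"grip":0.9,"tx":0,"ty":0,"tz":0,"turn":0},{"grip":0.9,"tx":-0.3,"ty":0,"tz":0,"turn":0},{"grip":0.9,"tx":-0.8,"ty":0,"tz":0,"turn":0},{"grip":0.9,"tx":-1.4,"ty":0,"tz":0,"turn":0},{"grip":0.9,"tx":-2.0,"ty":0,"tz":0,"turn":0},{"grip":0.9,"tx":-2.5,"ty":0,"tz":0,"turn":0},{"grip":0.9,"tx":-2.8,"ty":0,"tz":0,"turn":0},{"grip":0.9,"tx":-3,"ty":0,"tz":0,"turn":0}]'; python3 go.py 392.7 264 140
```

```text
clock: 16.68
eef_pos: [654.6, 52.3, 167.4]
eef_rot: [-0.06, 1.568, 0.027]
wrist_force: [-0.6, 0.4, 0.0]
finger_gap: 84.6
t 16.68 pos [654.6  52.3 167.4] gap 84.6 F [-0.6  0.4  0. ] q [ 0.02  0.55  1.19  0.    1.41 -0.06] tilt 0.14 yaw 5.0
units tx ty tz [ 1.14  5.84 -6.06] turn -0.03
```

```bash
python3 -m jog '[{"grip":0.9,"tx":0,"ty":0.2,"tz":-0.2,"turn":0},{"grip":0.9,"tx":0,"ty":0.6,"tz":-0.6,"turn":0},{"grip":0.9,"tx":0,"ty":1.2,"tz":-1.2,"turn":0},{"grip":0.9,"tx":0,"ty":1.8,"tz":-1.9,"turn":0},{"grip":0.9,"tx":0,"ty":2.4,"tz":-2.5,"turn":0},{"grip":0.9,"tx":0,"ty":3,"tz":-3.1,"turn":0},{"grip":0.9,"tx":0.2,"ty":3.6,"tz":-3.7,"turn":0},{"grip":0.9,"tx":0.4,"ty":4.2,"tz":-4.3,"turn":0},{"grip":0.9,"tx":0.6,"ty":4.8,"tz":-4.9,"turn":0},{"grip":0.9,"tx":0.8,"ty":5.4,"tz":-5.5,"turn":0},{"grip":0.9,"tx":1,"ty":5.75,"tz":-5.95,"turn":0},{"grip":0.9,"tx":1,"ty":5.84,"tz":-6.06,"turn":0}]';  python3 -m jog '[{"grip":0.9,"tx":0,"ty":0,"tz":0,"turn":0},{"grip":0.9,"tx":0,"ty":0,"tz":0,"turn":0},{"grip":0.9,"tx":0,"ty":0,"tz":0,"turn":0}]'; python3 go.py 392.7 264 19
```

```text
clock: 17.68
eef_pos: [389.2, 264.9, 123.6]
eef_rot: [-2.813, 1.568, -2.723]
wrist_force: [-0.7, -0.3, 0.7]
finger_gap: 84.6
clock: 17.93
eef_pos: [393.4, 263.3, 125.5]
eef_rot: [0.172, 1.57, 0.258]
wrist_force: [0.1, 0.6, 0.0]
finger_gap: 84.7
t 17.93 pos [393.4 263.3 125.5] gap 84.7 F [0.1 0.6 0. ] q [ 0.51  0.18  1.79 -0.    1.18  0.43] tilt 0.03 yaw 4.9
units tx ty tz [ 3.13  0.02 -0.02] turn -0.04
```

```bash
python3 -m jog '[{"grip":0.9,"tx":0.2,"ty":0.02,"tz":0,"turn":0},{"grip":0.9,"tx":0.6,"ty":0.02,"tz":0,"turn":0},{"grip":0.9,"tx":1.0,"ty":0.02,"tz":0,"turn":0},{"grip":0.9,"tx":1.4,"ty":0.02,"tz":0,"turn":0},{"grip":0.9,"tx":1.8,"ty":0.02,"tz":0,"turn":0},{"grip":0.9,"tx":2.2,"ty":0.02,"tz":0,"turn":0},{"grip":0.9,"tx":2.6,"ty":0.02,"tz":0,"turn":0},{"grip":0.9,"tx":2.9,"ty":0.02,"tz":0,"turn":0},{"grip":0.9,"tx":3.1,"ty":0.02,"tz":0,"turn":0},{"grip":0.9,"tx":3.1,"ty":0.02,"tz":0,"turn":0},{"grip":0.9,"tx":3.1,"ty":0.02,"tz":0,"turn":0}]'; python3 -m jog '[{"grip":0.6,"tx":0,"ty":0,"tz":0,"turn":0},{"grip":0.4,"tx":0,"ty":0,"tz":0,"turn":0},{"grip":0.4,"tx":0,"ty":0,"tz":0,"turn":0},{"grip":0.4,"tx":0,"ty":0,"tz":0,"turn":0},{"grip":0.4,"tx":0,"ty":0,"tz":0,"turn":0},{"grip":0.4,"tx":0,"ty":0,"tz":0,"turn":0},{"grip":0.4,"tx":0,"ty":0,"tz":0,"turn":0},{"grip":0.4,"tx":0,"ty":0,"tz":0,"turn":0},{"grip":0.4,"tx":0,"ty":0,"tz":0,"turn":0}]'
```

```text
clock: 18.85
eef_pos: [392.5, 264.4, 1.1]
eef_rot: [-2.719, 1.57, -2.632]
wrist_force: [-0.4, 0.1, -0.4]
finger_gap: 84.7
clock: 19.6
eef_pos: [392.3, 264.7, 1.3]
eef_rot: [0.837, 1.571, 0.925]
wrist_force: [-2.0, -1.1, 5.3]
finger_gap: 49.8
```

```bash
python3 -m jog '[{"grip":0.4,"tx":-0.2,"ty":0,"tz":0,"turn":0},{"grip":0.4,"tx":-0.6,"ty":0,"tz":0,"turn":0},{"grip":0.4,"tx":-1,"ty":0,"tz":0,"turn":0},{"grip":0.4,"tx":-1.5,"ty":0,"tz":0,"turn":0},{"grip":0.4,"tx":-2,"ty":0,"tz":0,"turn":0},{"grip":0.4,"tx":-2.5,"ty":0,"tz":0,"turn":0},{"grip":0.4,"tx":-2.8,"ty":0,"tz":0,"turn":0},{"grip":0.4,"tx":-3,"ty":0,"tz":0,"turn":0},{"grip":0.4,"tx":-3,"ty":0,"tz":0,"turn":0},{"grip":0.4,"tx":-3,"ty":0,"tz":0,"turn":0}]'; python3 go.py 450 -37.8 140; python3 go.py 662.5 -37.8 140
```

```text
clock: 20.43
eef_pos: [392.1, 264.5, 120.9]
eef_rot: [-2.581, 1.571, -2.493]
wrist_force: [-0.4, -0.1, -1.9]
finger_gap: 49.8
t 20.43 pos [392.1 264.5 120.9] gap 49.8 F [-0.4 -0.1 -1.9] q [ 0.52  0.18  1.79 -0.    1.17  0.43] tilt 0.01 yaw 5.0
units tx ty tz [-0.01 -7.66  0.78] turn -0.03
t 20.43 pos [392.1 264.5 120.9] gap 49.8 F [-0.4 -0.1 -1.9] q [ 0.52  0.18  1.79 -0.    1.17  0.43] tilt 0.01 yaw 5.0
units tx ty tz [-0.01 -8.12  6.07] turn -0.03
```

```bash
python3 -m jog '[{"grip":0.4,"tx":0,"ty":-0.2,"tz":0,"turn":0},{"grip":0.4,"tx":0,"ty":-0.7,"tz":0.1,"turn":0},{"grip":0.4,"tx":0,"ty":-1.4,"tz":0.2,"turn":0},{"grip":0.4,"tx":0,"ty":-2.2,"tz":0.3,"turn":0},{"grip":0.4,"tx":0,"ty":-3,"tz":0.4,"turn":0},{"grip":0.4,"tx":0,"ty":-3.8,"tz":0.5,"turn":0},{"grip":0.4,"tx":0,"ty":-4.6,"tz":0.6,"turn":0},{"grip":0.4,"tx":0,"ty":-5.4,"tz":0.7,"turn":0},{"grip":0.4,"tx":0,"ty":-6.2,"tz":0.8,"turn":0},{"grip":0.4,"tx":0,"ty":-6.9,"tz":0.9,"turn":0},{"grip":0.4,"tx":0,"ty":-7.5,"tz":1.2,"turn":0},{"grip":0.4,"tx":0,"ty":-7.8,"tz":1.7,"turn":0}]'; python3 -m jog '[{"grip":0.4,"tx":0,"ty":-0.05,"tz":0.6,"turn":0},{"grip":0.4,"tx":0,"ty":-0.1,"tz":1.3,"turn":0},{"grip":0.4,"tx":0,"ty":-0.15,"tz":2,"turn":0},{"grip":0.4,"tx":0,"ty":-0.2,"tz":2.7,"turn":0},{"grip":0.4,"tx":0,"ty":-0.25,"tz":3.4,"turn":0},{"grip":0.4,"tx":0,"ty":-0.3,"tz":4,"turn":0},{"grip":0.4,"tx":0,"ty":-0.32,"tz":4.3,"turn":0},{"grip":0.4,"tx":0,"ty":-0.32,"tz":4.37,"turn":0},{"grip":0.4,"tx":0,"ty":-0.32,"tz":4.37,"turn":0},{"grip":0.4,"tx":0,"ty":-0.32,"tz":4.37,"turn":0},{"grip":0.4,"tx":0,"ty":-0.32,"tz":4.37,"turn":0}]'; python3 go.py 662.5 -37.8 43.1
```

```text
clock: 21.43
eef_pos: [486.3, -43.2, 120.3]
eef_rot: [-3.139, 1.569, -3.054]
wrist_force: [0.1, 0.1, -1.3]
finger_gap: 50.1
clock: 22.35
eef_pos: [661.6, -37.9, 121.1]
eef_rot: [3.05, 1.57, 3.137]
wrist_force: [-0.1, -0.6, -1.1]
finger_gap: 49.4
t 22.35 pos [661.6 -37.9 121.1] gap 49.4 F [-0.1 -0.6 -1.1] q [-0.11  0.59  1.22 -0.    1.33 -0.2 ] tilt 0.03 yaw 5.0
units tx ty tz [2.42 0.   0.02] turn -0.03
```

```bash
python3 -m jog '[{"grip":0.4,"tx":0.3,"ty":0,"tz":0.02,"turn":0},{"grip":0.4,"tx":0.7,"ty":0,"tz":0.02,"turn":0},{"grip":0.4,"tx":1.1,"ty":0,"tz":0.02,"turn":0},{"grip":0.4,"tx":1.5,"ty":0,"tz":0.02,"turn":0},{"grip":0.4,"tx":1.8,"ty":0,"tz":0.02,"turn":0},{"grip":0.4,"tx":2.1,"ty":0,"tz":0.02,"turn":0},{"grip":0.4,"tx":2.27,"ty":0,"tz":0.02,"turn":0},{"grip":0.4,"tx":2.36,"ty":0,"tz":0.02,"turn":0},{"grip":0.4,"tx":2.4,"ty":0,"tz":0.02,"turn":0},{"grip":0.4,"tx":2.4,"ty":0,"tz":0.02,"turn":0},{"grip":0.4,"tx":2.4,"ty":0,"tz":0.02,"turn":0}]'; python3 -m jog '[{"grip":0.4,"tx":0.01,"ty":0,"tz":0,"turn":0},{"grip":0.4,"tx":0.03,"ty":0,"tz":0,"turn":0},{"grip":0.4,"tx":0.03,"ty":0,"tz":0,"turn":0}]';python3 -m jog '[{"grip":0.4,"tx":0.01,"ty":0,"tz":0,"turn":0},{"grip":0.4,"tx":0.02,"ty":0,"tz":0,"turn":0},{"grip":0.4,"tx":0.02,"ty":0,"tz":0,"turn":0}]'
```

```text
clock: 23.27
eef_pos: [663.6, -37.7, 25.8]
eef_rot: [-0.167, 1.57, -0.08]
wrist_force: [-0.2, -0.9, -1.2]
finger_gap: 50.1
clock: 23.52
eef_pos: [663.3, -37.7, 24.1]
eef_rot: [-0.155, 1.57, -0.068]
wrist_force: [-0.7, -0.7, -2.1]
finger_gap: 50.2
clock: 23.77
eef_pos: [663.2, -37.6, 23.1]
eef_rot: [3.126, 1.571, -3.07]
wrist_force: [0.1, 0.6, -1.4]
finger_gap: 49.9
```

```bash
python3 -m jog '[{"grip":0.4,"tx":0.01,"ty":0,"tz":0,"turn":0},{"grip":0.4,"tx":0.025,"ty":0,"tz":0,"turn":0},{"grip":0.4,"tx":0.025,"ty":0,"tz":0,"turn":0}]';python3 -m jog '[{"grip":0.4,"tx":0.01,"ty":0,"tz":0,"turn":0},{"grip":0.4,"tx":0.015,"ty":0,"tz":0,"turn":0},{"grip":0.4,"tx":0.015,"ty":0,"tz":0,"turn":0}]'
```

```text
clock: 24.02
eef_pos: [663.3, -37.7, 22.4]
eef_rot: [-0.171, 1.571, -0.084]
wrist_force: [-0.7, 0.8, 1.9]
finger_gap: 49.6
clock: 24.27
eef_pos: [663.3, -37.7, 22.4]
eef_rot: [-0.286, 1.57, -0.199]
wrist_force: [-3.2, -0.0, 6.0]
finger_gap: 49.2
```

Contact. I'll release, retreat and go to candle_60 at (449,100.5).

```bash
python3 -m jog '[{"grip":0.6,"tx":0,"ty":0,"tz":0,"turn":0},{"grip":0.8,"tx":0,"ty":0,"tz":0,"turn":0},{"grip":0.9,"tx":0,"ty":0,"tz":0,"turn":0},{"grip":0.9,"tx":0,"ty":0,"tz":0,"turn":0},{"grip":0.9,"tx":0,"ty":0,"tz":0,"turn":0},{"grip":0.9,"tx":-0.3,"ty":0,"tz":0,"turn":0},{"grip":0.9,"tx":-0.8,"ty":0,"tz":0,"turn":0},{"grip":0.9,"tx":-1.4,"ty":0,"tz":0,"turn":0},{"grip":0.9,"tx":-2.0,"ty":0,"tz":0,"turn":0},{"grip":0.9,"tx":-2.4,"ty":0,"tz":0,"turn":0},{"grip":0.9,"tx":-2.5,"ty":0,"tz":0,"turn":0},{"grip":0.9,"tx":-2.5,"ty":0,"tz":0,"turn":0}]'; python3 go.py 449 100.5 110
```

```text
clock: 25.27
eef_pos: [663.8, -37.7, 123.2]
eef_rot: [-0.183, 1.568, -0.096]
wrist_force: [-0.9, -0.7, -0.0]
finger_gap: 84.6
t 25.27 pos [663.8 -37.7 123.2] gap 84.6 F [-0.9 -0.7 -0. ] q [-0.11  0.6   1.21  0.    1.33 -0.2 ] tilt 0.15 yaw 5.0
units tx ty tz [ 0.79  3.91 -5.05] turn -0.03
```

```bash
python3 -m jog '[{"grip":0.9,"tx":0,"ty":0,"tz":-0.4,"turn":0},{"grip":0.9,"tx":0,"ty":0.1,"tz":-1,"turn":0},{"grip":0.9,"tx":0,"ty":0.4,"tz":-1.7,"turn":0},{"grip":0.9,"tx":0,"ty":0.9,"tz":-2.4,"turn":0},{"grip":0.9,"tx":0,"ty":1.5,"tz":-3.1,"turn":0},{"grip":0.9,"tx":0.2,"ty":2.1,"tz":-3.7,"turn":0},{"grip":0.9,"tx":0.4,"ty":2.7,"tz":-4.3,"turn":0},{"grip":0.9,"tx":0.6,"ty":3.3,"tz":-4.7,"turn":0},{"grip":0.9,"tx":0.79,"ty":3.7,"tz":-4.95,"turn":0},{"grip":0.9,"tx":0.79,"ty":3.91,"tz":-5.05,"turn":0},{"grip":0.9,"tx":0.79,"ty":3.91,"tz":-5.05,"turn":0},{"grip":0.9,"tx":0.79,"ty":3.91,"tz":-5.05,"turn":0}]'; python3 go.py 449 100.5 -3; python3 - <<'E'
from h import *
c=manip.camera("scene")
a=cv2.resize(c["image"][90:310,210:430],None,fx=2.7,fy=2.7,interpolation=cv2.INTER_CUBIC)
cv2.imwrite("pics/s11.png",a[:,:,::-1])
E
```

```text
clock: 26.27
eef_pos: [448.8, 100.4, 90.0]
eef_rot: [-1.49, 1.571, -1.402]
wrist_force: [-0.5, 0.3, -0.4]
finger_gap: 84.3
t 26.27 pos [448.8 100.4  90. ] gap 84.3 F [-0.5  0.3 -0.4] q [ 0.14  0.19  1.86 -0.    1.09  0.05] tilt 0.01 yaw 5.0
units tx ty tz [2.8 0.  0. ] turn -0.03
```

View pics/s11.png

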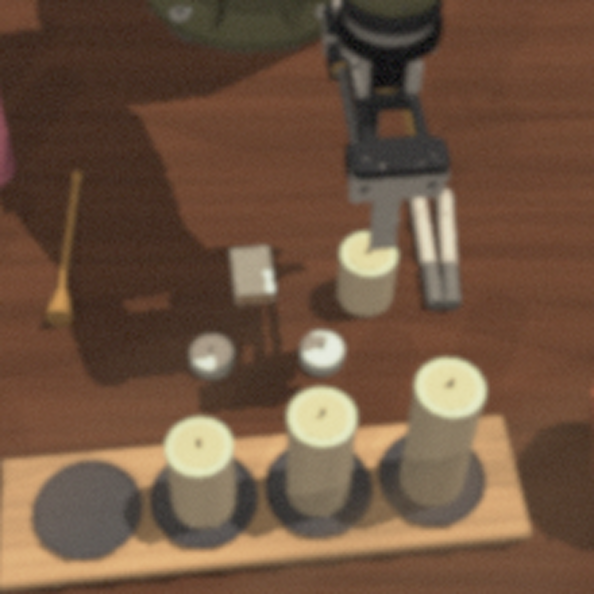

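Three candles stand upright and centred in descending order, and the jaws are above candle_60. Picking it now.

```bash
python3 -m jog '[{"grip":0.9,"tx":0.2,"ty":0,"tz":0,"turn":0},{"grip":0.9,"tx":0.6,"ty":0,"tz":0,"turn":0},{"grip":0.9,"tx":1.0,"ty":0,"tz":0,"turn":0},{"grip":0.9,"tx":1.4,"ty":0,"tz":0,"turn":0},{"grip":0.9,"tx":1.8,"ty":0,"tz":0,"turn":0},{"grip":0.9,"tx":2.1,"ty":0,"tz":0,"turn":0},{"grip":0.9,"tx":2.4,"ty":0,"tz":0,"turn":0},{"grip":0.9,"tx":2.6,"ty":0,"tz":0,"turn":0},{"grip":0.9,"tx":2.7,"ty":0,"tz":0,"turn":0},{"grip":0.9,"tx":2.7,"ty":0,"tz":0,"turn":0},{"grip":0.9,"tx":2.7,"ty":0,"tz":0,"turn":0}]'; python3 -m jog '[{"grip":0.6,"tx":0,"ty":0,"tz":0,"turn":0},{"grip":0.4,"tx":0,"ty":0,"tz":0,"turn":0},{"grip":0.4,"tx":0,"ty":0,"tz":0,"turn":0},{"grip":0.4,"tx":0,"ty":0,"tz":0,"turn":0},{"grip":0.4,"tx":0,"ty":0,"tz":0,"turn":0},{"grip":0.4,"tx":0,"ty":0,"tz":0,"turn":0},{"grip":0.4,"tx":0,"ty":0,"tz":0,"turn":0},{"grip":0.4,"tx":0,"ty":0,"tz":0,"turn":0},{"grip":0.4,"tx":0,"ty":0,"tz":0,"turn":0}]'
```

```text
clock: 27.23
eef_pos: [448.7, 100.3, -17.9]
eef_rot: [0.031, 1.571, 0.118]
wrist_force: [-0.1, -0.0, -0.0]
finger_gap: 84.2
clock: 27.98
eef_pos: [448.5, 100.6, -17.9]
eef_rot: [0.1, 1.571, 0.188]
wrist_force: [-0.9, -0.1, 3.5]
finger_gap: 50.0
```

```bash
python3 -m jog '[{"grip":0.4,"tx":-0.2,"ty":0,"tz":0,"turn":0},{"grip":0.4,"tx":-0.6,"ty":0,"tz":0,"turn":0},{"grip":0.4,"tx":-1,"ty":0,"tz":0,"turn":0},{"grip":0.4,"tx":-1.5,"ty":0,"tz":0,"turn":0},{"grip":0.4,"tx":-2,"ty":0,"tz":0,"turn":0},{"grip":0.4,"tx":-2.5,"ty":0,"tz":0,"turn":0},{"grip":0.4,"tx":-2.8,"ty":0,"tz":0,"turn":0},{"grip":0.4,"tx":-3,"ty":0,"tz":0,"turn":0},{"grip":0.4,"tx":-3,"ty":0,"tz":0,"turn":0},{"grip":0.4,"tx":-3,"ty":0,"tz":0,"turn":0}]'; python3 go.py 670.6 -127.2 121
```

```text
clock: 28.82
eef_pos: [448.2, 100.5, 101.8]
eef_rot: [2.585, 1.571, 2.672]
wrist_force: [-0.6, 0.2, -1.0]
finger_gap: 49.6
t 28.82 pos [448.2 100.5 101.8] gap 49.6 F [-0.6  0.2 -1. ] q [0.14 0.18 1.85 0.   1.12 0.05] tilt 0.0 yaw 5.0
units tx ty tz [-0.01 -6.16  5.04] turn -0.03
```

```bash
python3 -m jog '[{"grip":0.4,"tx":0,"ty":-0.2,"tz":0,"turn":0},{"grip":0.4,"tx":0,"ty":-0.7,"tz":0,"turn":0},{"grip":0.4,"tx":0,"ty":-1.4,"tz":0,"turn":0},{"grip":0.4,"tx":0,"ty":-2.2,"tz":0,"turn":0},{"grip":0.4,"tx":0,"ty":-3,"tz":0.1,"turn":0},{"grip":0.4,"tx":0,"ty":-3.8,"tz":0.2,"turn":0},{"grip":0.4,"tx":0,"ty":-4.5,"tz":0.5,"turn":0},{"grip":0.4,"tx":0,"ty":-5.1,"tz":0.9,"turn":0},{"grip":0.4,"tx":0,"ty":-5.6,"tz":1.4,"turn":0},{"grip":0.4,"tx":0,"ty":-5.9,"tz":2,"turn":0},{"grip":0.4,"tx":0,"ty":-6.1,"tz":2.7,"turn":0},{"grip":0.4,"tx":0,"ty":-6.16,"tz":3.4,"turn":0}]'; python3 -m jog '[{"grip":0.4,"tx":0,"ty":0,"tz":0.6,"turn":0},{"grip":0.4,"tx":0,"ty":0,"tz":1.1,"turn":0},{"grip":0.4,"tx":0,"ty":0,"tz":1.45,"turn":0},{"grip":0.4,"tx":0,"ty":0,"tz":1.64,"turn":0},{"grip":0.4,"tx":0,"ty":0,"tz":1.64,"turn":0},{"grip":0.4,"tx":0,"ty":0,"tz":1.64,"turn":0},{"grip":0.4,"tx":0,"ty":0,"tz":1.64,"turn":0}]'; python3 go.py 670.6 -127.2 23.9
```

```text
clock: 29.82
eef_pos: [605.7, -135.1, 100.5]
eef_rot: [2.896, 1.569, 2.981]
wrist_force: [-1.0, 0.3, -0.8]
finger_gap: 49.7
clock: 30.4
eef_pos: [669.9, -127.7, 101.2]
eef_rot: [2.821, 1.569, 2.908]
wrist_force: [-0.3, -0.5, -1.3]
finger_gap: 49.9
t 30.4 pos [ 669.9 -127.7  101.2] gap 49.9 F [-0.3 -0.5 -1.3] q [-0.24  0.66  1.17 -0.    1.32 -0.33] tilt 0.08 yaw 5.0
units tx ty tz [2.4  0.01 0.02] turn -0.04
```

```bash
python3 -m jog '[{"grip":0.4,"tx":0.3,"ty":0.01,"tz":0.02,"turn":0},{"grip":0.4,"tx":0.7,"ty":0.01,"tz":0.02,"turn":0},{"grip":0.4,"tx":1.1,"ty":0.01,"tz":0.02,"turn":0},{"grip":0.4,"tx":1.5,"ty":0.01,"tz":0.02,"turn":0},{"grip":0.4,"tx":1.8,"ty":0.01,"tz":0.02,"turn":0},{"grip":0.4,"tx":2.1,"ty":0.01,"tz":0.02,"turn":0},{"grip":0.4,"tx":2.27,"ty":0.01,"tz":0.02,"turn":0},{"grip":0.4,"tx":2.36,"ty":0.01,"tz":0.02,"turn":0},{"grip":0.4,"tx":2.4,"ty":0.01,"tz":0.02,"turn":0},{"grip":0.4,"tx":2.4,"ty":0.01,"tz":0.02,"turn":0},{"grip":0.4,"tx":2.4,"ty":0.01,"tz":0.02,"turn":0}]'; python3 -m jog '[{"grip":0.4,"tx":0.01,"ty":0,"tz":0,"turn":0},{"grip":0.4,"tx":0.03,"ty":0,"tz":0,"turn":0},{"grip":0.4,"tx":0.03,"ty":0,"tz":0,"turn":0}]';python3 -m jog '[{"grip":0.4,"tx":0.01,"ty":0,"tz":0,"turn":0},{"grip":0.4,"tx":0.02,"ty":0,"tz":0,"turn":0},{"grip":0.4,"tx":0.02,"ty":0,"tz":0,"turn":0}]'
```

```text
clock: 31.32
eef_pos: [671.8, -127.0, 6.7]
eef_rot: [-0.302, 1.57, -0.215]
wrist_force: [-0.4, 0.6, -0.7]
finger_gap: 50.1
clock: 31.57
eef_pos: [671.5, -126.9, 4.9]
eef_rot: [-0.198, 1.571, -0.111]
wrist_force: [-0.3, -0.2, -0.8]
finger_gap: 50.1
clock: 31.82
eef_pos: [671.4, -126.9, 3.9]
eef_rot: [2.985, 1.571, 3.072]
wrist_force: [0.9, 0.7, -1.0]
finger_gap: 49.9
```

```bash
python3 -m jog '[{"grip":0.4,"tx":0.01,"ty":0,"tz":0,"turn":0},{"grip":0.4,"tx":0.025,"ty":0,"tz":0,"turn":0},{"grip":0.4,"tx":0.025,"ty":0,"tz":0,"turn":0}]';python3 -m jog '[{"grip":0.4,"tx":0.01,"ty":0,"tz":0,"turn":0},{"grip":0.4,"tx":0.015,"ty":0,"tz":0,"turn":0},{"grip":0.4,"tx":0.015,"ty":0,"tz":0,"turn":0}]'
```

```text
clock: 32.07
eef_pos: [671.5, -126.9, 3.2]
eef_rot: [-0.351, 1.571, -0.264]
wrist_force: [-1.4, -0.8, 0.4]
finger_gap: 49.6
clock: 32.32
eef_pos: [671.6, -126.9, 3.1]
eef_rot: [-0.495, 1.57, -0.408]
wrist_force: [-4.1, -0.2, 6.7]
finger_gap: 49.8
```

Contact. I'll release, rise, back away and check.

```bash
python3 -m jog '[{"grip":0.6,"tx":0,"ty":0,"tz":0,"turn":0},{"grip":0.8,"tx":0,"ty":0,"tz":0,"turn":0},{"grip":0.9,"tx":0,"ty":0,"tz":0,"turn":0},{"grip":0.9,"tx":0,"ty":0,"tz":0,"turn":0},{"grip":0.9,"tx":0,"ty":0,"tz":0,"turn":0},{"grip":0.9,"tx":-0.3,"ty":0,"tz":0,"turn":0},{"grip":0.9,"tx":-0.8,"ty":0,"tz":0,"turn":0},{"grip":0.9,"tx":-1.4,"ty":0,"tz":0,"turn":0},{"grip":0.9,"tx":-2.0,"ty":0,"tz":0,"turn":0},{"grip":0.9,"tx":-2.6,"ty":0,"tz":0,"turn":0},{"grip":0.9,"tx":-3,"ty":0,"tz":0,"turn":0},{"grip":0.9,"tx":-3.2,"ty":0,"tz":0,"turn":0}]'; python3 -m jog '[{"grip":0.9,"tx":-0.3,"ty":0,"tz":-0.4,"turn":0},{"grip":0.9,"tx":-0.6,"ty":0,"tz":-1,"turn":0},{"grip":0.9,"tx":-1,"ty":0,"tz":-1.7,"turn":0},{"grip":0.9,"tx":-1,"ty":0,"tz":-2.4,"turn":0},{"grip":0.9,"tx":-1,"ty":0,"tz":-3.2,"turn":0},{"grip":0.9,"tx":-1,"ty":0,"tz":-4,"turn":0},{"grip":0.9,"tx":-1,"ty":0,"tz":-4.8,"turn":0},{"grip":0.9,"tx":-1,"ty":0,"tz":-5.5,"turn":0},{"grip":0.9,"tx":-1,"ty":0,"tz":-6,"turn":0},{"grip":0.9,"tx":-1,"ty":0,"tz":-6,"turn":0},{"grip":0.9,"tx":-1,"ty":0,"tz":-6,"turn":0},{"grip":0.9,"tx":-1,"ty":0,"tz":-6,"turn":0}]'; python3 - <<'E'
from meas import *
c=manip.camera("scene"); t=manip.camera("top"); 
a=cv2.resize(c["image"][130:330,90:500],None,fx=1.9,fy=1.9,interpolation=cv2.INTER_CUBIC)
cv2.imwrite("pics/s12.png",a[:,:,::-1])
P=[(646,141.3),(654,51.8),(662.5,-37.8),(670.6,-127)]; H=[135,110,85,60]
for n,k in(("scene",c),("top",t)):
    sd=[tuple(proj(k,[*p,h+21]).round().astype(int)) for p,h in zip(P,H)]
    for p,h,b in zip(P,H,tops(k,sd,14)): print(n,h,b[1][4],"offset from plate",(hit(k,*b[0],h+21)-p).round(1))
E
```

```text
clock: 33.32
eef_pos: [672.4, -127.1, 134.2]
eef_rot: [-0.323, 1.567, -0.235]
wrist_force: [0.4, 0.3, 0.1]
finger_gap: 84.8
clock: 34.32
eef_pos: [432.9, -147.8, 170.5]
eef_rot: [-0.335, 1.57, -0.248]
wrist_force: [0.4, -1.4, -0.1]
finger_gap: 84.4
scene 135 464 offset from plate [ 1.8 -0.8]
scene 110 494 offset from plate [ 2.4 -0.3]
scene 85 484 offset from plate [ 2.2 -0.5]
scene 60 487 offset from plate [ 0.6 -0.1]
top 135 365 offset from plate [-2.8  6.1]
top 110 311 offset from plate [ 2.7 -0.5]
top 85 333 offset from plate [6.3 1.3]
top 60 401 offset from plate [ 8.  -3.7]
```

View pics/s12.png

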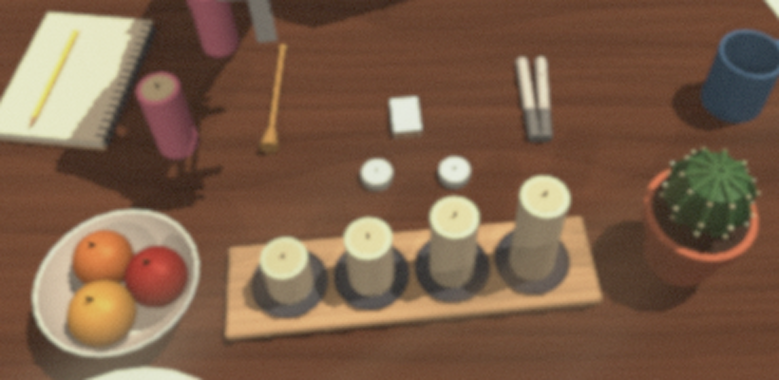

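The picture shows all four candles upright and centred in order, with the cactus and bowl in place. The top-view mask took in oak (its areas are too large), so I'll recheck with a mask that rejects oak, then hand in if it agrees.

```bash
python3 - <<'E'
from h import *
t=manip.camera("top"); im=t["image"].astype(int); ok=True
m=(im[...,0]>165)&(im[...,0]-im[...,1]<22)&(im[...,0]-im[...,2]>25)
for p,h in zip([(646,141.3),(654,51.8),(662.5,-37.8),(670.6,-127)],[135,110,85,60]):
    u,v=proj(t,[*p,h+21]).round().astype(int); k=np.zeros(m.shape,bool); k[v-14:v+14,u-14:u+14]=1
    b=max(blobs(im,m&k,20),key=lambda b:b[1][4]); o=hit(t,*b[0],h+21)-p; ok&=np.hypot(*o)<7; print(h,b[1][4],o.round(1))
s=manip.read_state(); print(s["clock"],s["wrist_force"].round(1))
if ok: print(manip.sign_off())
E
```

```text
135 240 [-0.2  1. ]
110 237 [-0.8  1.2]
85 225 [-0.3  2.2]
60 219 [-0.3  2.4]
34.4667 [ 0.3  0.6 -0. ]
the job is handed in; nothing more can be done
None
```

I placed all four candles on the tray and handed the job in at 34.5 s of the 104 s allowed. From the cactus (+y) end the order is 135, 110, 85 and 60 mm, on plates 1 to 4.

- **Setting down:** I lowered each candle in small steps until the wrist force showed contact (about 4–7 N), then released it.
- **Centring:** in the last checks each candle was within about 2.5 mm of its plate's centre in both camera views, against 12 mm allowed.
- **Upright and surroundings:** all four candles looked upright in the final picture. The cactus and fruit bowl looked unmoved by eye; I did not measure them. No pink look-alike was picked or targeted.

Two checks disagreed along the way:

- **Finger height:** the camera showed the real fingertips about 42 mm above the reported position. I corrected for this and used height differences between picking up and setting down.
- **First final check:** the top-view measurement read offsets up to 9 mm because its colour mask included the oak tray. A stricter mask gave 1–2.5 mm and agreed with the scene view.

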